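# Hang up the loaded carrier

## Task

One of the three teal carriers parked under the bench riser still has its steel core in it, and only its weight tells which: find it by feel, pull it out from under the riser and hook it by its hanger onto the steel rail, a good hand's breadth (10 cm or so) away from the orange band. Then slide it along the rail until its hook sits over the middle of the orange band, and let it hang there still. The two empty carriers must end standing upright on the bench; tip no carrier over and leave everything else on the bench where it is.

Things in the scene. Friction and masses are not known exactly. Their poses are not given: they have to be found in the camera images.
- carrier_a: closed teal plastic carrier with a black hook on top, one of three that look the same: body 160 mm long (its x), 50 wide (y), 56 high; 152 high with the hook. Origin: middle of its underside; z up; at the start +x points under the riser, away from the robot. It balances about its middle. Empty about 0.2 kg, with the steel core in it about 0.6 kg
- carrier_b: same as carrier_a
- carrier_c: same as carrier_a
- hook_a (a point): where the rail's axis lies in carrier_a's hook when it hangs: 105.4 mm above its underside. Its parts in mm from the underside, all 18 thick in y: neck x -25 to -13, z 56 up; lip x 13 to 25, down to z 94; between them a V roof, highest (z 112) at x 0; grip tab x -17 to 17, z 118 to 152. The rail enters from +x between lid and lip (38 apart), then rises behind it
- hook_b (a point): the same point on carrier_b
- hook_c (a point): the same point on carrier_c
- stand: fixed white bench riser. Origin: middle of its front edge at bench height; x runs back under it. Top: x 0 to 150 mm, y -205 to 205, underside 175 above the bench; goods on it up to 258. Side panels at y +-193 to 205. The carriers stand beneath, about 115 mm apart, their hooks under the front edge, their front ends sticking out some 60 to 75 mm
- rail: fixed steel rail. Origin on the bench under its middle; round bar 12 mm thick along its y, its axis 160 mm above the bench, y -174 to 174 mm, on a post at each end (feet 110 x 50 x 10 mm, end knobs 22 mm)
- mark: orange band on the rail, 30 mm long, 14 mm thick. Origin: its middle, on the rail's axis; y along the rail, z up, x as the rail's x
- tip_box: purple tip box, 84 x 122 x 62 mm, origin under its middle; leave alone
- yellow_rack: low yellow rack, 70 x 130 x 23 mm, on the bench below the rail, origin under its middle; leave alone
- pipette: blue pipette lying along its x, about 245 mm long, 50 wide, 26 high, origin under its middle; leave alone
- multichannel: plum multichannel pipette lying along its x, x -141 to 79 mm, 96 wide, 28 high; leave alone
- reagent_bottle: amber bottle, 60 mm across, 120 high, origin under its middle; leave alone

How it is judged:
By the outcome, as a careful person would: the job done as asked, in the order asked, and still so for the second after the job is handed in, with the robot touching nothing.
It also fails if it takes over 72 s, if anything falls off the work surface, if the arm or the gripper's body presses on something with over 40 N, if the wrist force passes 120 N, or if a joint passes its speed limit or range.

## Robot

A 6-joint arm with a two-finger parallel gripper is mounted at the origin on the work surface. World frame = base frame: x ahead of the robot, y to its left, z up, the work surface at z = 0. Lengths are in m, angles in rad, forces in N, time in s.
With the tool pointing down it reaches from about 0.35 to 0.975 m from the base axis. Payload 7.1 kg.
Tool frame: the origin (TCP) lies at the very end of the fingers, on their centre line; the grasp point (between the pads) lies 19 mm behind it; z points along the fingers, x is the direction in which the jaws open and shut, and the axes are right-handed (so a half turn about z gives the same grasp; the last joint's range is limited). The gripper opens to 88 mm and grips with 3 to 60 N. Pads are 20 mm wide; open, the fingers measure 115 mm over their backs; the gripper's body (75 mm by 178 mm) begins 61 mm behind the grasp point.
Start: joints at [-1.332, 0.423, 1.63, -0, 1.089, -0.019], TCP at [0.159, -0.604, 0.188] pointing down, gripper open.
Joint ranges: [-3, 3], [-0.9, 2.11], [0.09, 2.58], [-1.31, 4.45], [0.11, 2.69], [-2.54, 2.54]. Speed limits (rad/s): [2.39, 2.39, 3.01, 3.14, 3.14, 3.14].

## Interface

Orientations are given as a unit quaternion [w, x, y, z].
In Python, from plant import env gives the robot as it stands.
- The arm moves only by the tool play_rows, never from a script. Its argument "plan" is a list of rows, each a list of 7 numbers: the shift along the tool's x, y, z as a fraction of full scale, then the turn, a rotation vector about the tool's x, y, z as a fraction of full scale, then the gripper's target within -1 to 1 (shut at 1, half-way at 0, fully open at -1). A call has 1 to 12 rows; each row is the pose to reach, as a shift and turn from the pose commanded when the call began, along the tool's axes at that moment; what a row does not reach only later rows make up. Full scale, the value 1, is 0.3 m for a shift and 2 rad for a turn. A row lasts 1/12 s, in which the tool goes at most 41.7 mm and 7.16 degrees, less where a joint would pass 70% of its speed; a pose out of reach is approached as far as the arm can. A call with a number of a shift or a turn outside -1 to 1 is refused whole. A call with a gripper value outside its range is refused whole. The fingers move at their own pace and stop on an object; the grip force is fixed at half the most. Time passes only in rows, so rows that repeat a pose let the fingers close. It gives the time, the measured TCP pose, the force and the opening at its end, in the units of the state.
- env.state(): the state, without advancing time (a new reading comes with each control period).
- env.camera(name): name is "scene" or "side" or "wrist"; returns a dict with "image" (480x640x3 uint8, red, green, blue), "K" (3x3 intrinsics, pixels), "cam_to_world" (4x4, takes a point from camera to world coordinates); the wrist camera has in their place "T_tool_cam" (4x4, takes a point from camera to tool coordinates, whose origin is the TCP and whose axes are the tool frame's). Camera axes: x right, y down, z forward; pixel columns grow to the right and rows downward; lengths in m; the calibration is good to about 2 mm. A picture is of the moment at which its call begins: read the wrist's pose just before it. There is no depth.
- env.finish_job(): hands the job in, once; it reports no verdict.
The state is a dict: "clock": time; "qpos": joint angles; "joint_vel": joint speeds; "joint_torque": joint torques, N m; "tool_pos": TCP position; "tool_rot": TCP orientation; "ft_force": force on the tool from outside, world axes, zero at the start; "torque": the same for the moment, N m; "opening": opening from 0.0 (shut) to 1.0 (fully open).
Only numpy, scipy, OpenCV 4.12 (cv2) and the standard library are available. Lean on these libraries where they do the work, as an engineer would, in place of code of your own. Each camera call takes 0.05 s, during which the arm holds its last target. There are 200 camera calls.

## Working session

There is one attempt and no reset: what is moved stays moved. The work goes in short steps, Python scripts to look and compute and a tool call to move; the robot and the scene stay as the last step left them, time stands still between calls to the robot, and variables do not carry over. Pictures are saved under pics/ and viewed, about 8 in all and at most 12, crops included, and the job is handed in when it is done.

Besides the shell and the picture viewer there is one more tool, called as name([rows], argument=value, ...), one row to a line, values as JSON. play_rows: Moves the arm, as the interface text tells. Its arguments: {"type":"object","properties":{"plan":{"type":"array","items":{"type":"array","items":{"type":"number"}}}},"required":["plan"]}

```bash
mkdir -p pics; ls; python3 - <<'E'
from plant import env
import cv2,numpy as np,pickle
s=env.state();print({k:np.round(v,4).tolist() for k,v in s.items()})
d={}
for n in("scene","side"):
    c=env.camera(n);d[n]=c;cv2.imwrite(f"pics/{n}0.png",c["image"][:,:,::-1]);print(n,c["K"].round(1).tolist(),c["cam_to_world"].round(4).tolist())
pickle.dump(d,open("c0.pkl","wb"))
E
```

```text
pics
{'clock': 0.0, 'qpos': [-1.332, 0.4238, 1.6307, 0.0, 1.0886, -0.019], 'joint_vel': [0.0003, 0.0004, 0.0002, 0.0012, 0.0003, 0.0002], 'joint_torque': [0.001, -54.4623, -27.3666, 0.0645, 0.0227, -0.0001], 'tool_pos': [0.1592, -0.6037, 0.1872], 'tool_rot': [-0.0005, 0.7921, -0.6103, -0.0006], 'ft_force': [0.4467, 0.0418, 0.2547], 'torque': [0.0255, 0.0199, 0.0283], 'opening': 0.9979}
scene [[506.0, 0.0, 322.2], [0.0, 506.0, 235.4], [0.0, 0.0, 1.0]] [[-0.9931, 0.1131, -0.0306, 0.5872], [0.117, 0.9418, -0.3151, 0.4735], [-0.0068, -0.3165, -0.9486, 1.5842], [0.0, 0.0, 0.0, 1.0]]
side [[578.9, 0.0, 330.0], [0.0, 578.9, 245.0], [0.0, 0.0, 1.0]] [[-0.7301, -0.5225, 0.4404, -0.1466], [-0.6832, 0.5451, -0.486, 0.7764], [0.0138, -0.6557, -0.7549, 1.3065], [0.0, 0.0, 0.0, 1.0]]
```

View pics/scene0.png

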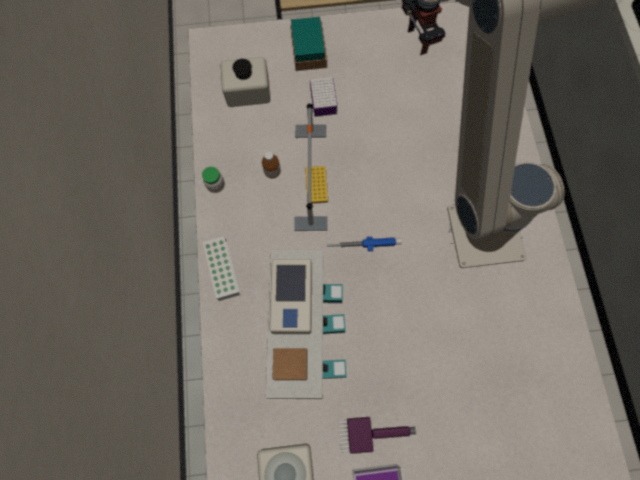

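View pics/side0.png

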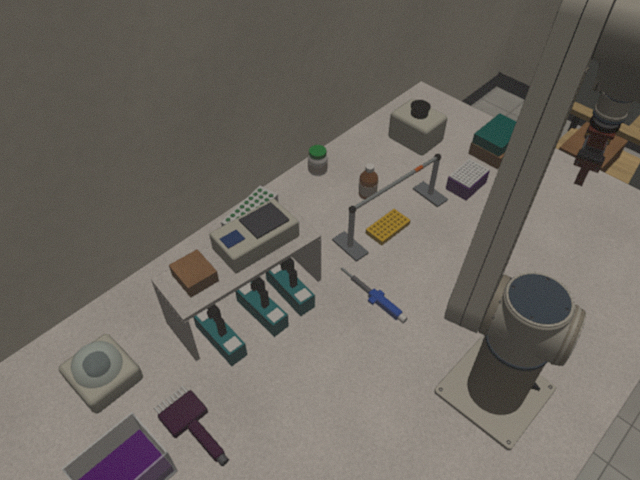

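Scene view: three teal carriers with their front ends at about (333,293), (333,324) and (335,369). The rail runs from knob (310,106) to (310,206), with the orange band near (310,128). The riser is at x 267–322, and the pipette lies at (370,243).

```bash
cat > h.py <<'E'
import numpy as np,cv2
def ray(c,uv,T=None):
    T=c["cam_to_world"] if T is None else T
    d=T[:3,:3]@np.linalg.solve(c["K"],[uv[0],uv[1],1.]);return T[:3,3],d
def onz(c,uv,z,T=None):
    o,d=ray(c,uv,T);return o+d*(z-o[2])/d[2]
def tri(rays):
    A=0;b=0
    for o,d in rays:
        d=d/np.linalg.norm(d);P=np.eye(3)-np.outer(d,d);A=A+P;b=b+P@o
    return np.linalg.solve(A,b)
def blobs(im,lo,hi,amin=20):
    m=cv2.inRange(cv2.cvtColor(im,cv2.COLOR_RGB2HSV),lo,hi)
    n,l,s,c=cv2.connectedComponentsWithStats(m)
    return m,[(s[i].tolist(),c[i].round(1).tolist()) for i in range(1,n) if s[i][4]>=amin]
def Rq(q):
    from scipy.spatial.transform import Rotation as R
    return R.from_quat([q[1],q[2],q[3],q[0]])
E
python3 - <<'E'
from h import *;import pickle
d=pickle.load(open("c0.pkl","rb"))
for n in d:
    im=d[n]["image"]
    print(n,"teal",blobs(im,(82,90,50),(100,255,255))[1])
    print(n,"orange",blobs(im,(5,150,120),(15,255,255),4)[1])
s=d["scene"]
for nm,uv,z in [("knob1",(310,106),.16),("knob2",(310,206),.16),("foot1",(311,131),.01),("foot2",(311,224),.01),("fr",(323,249),.18),("fl",(322,398),.18),("c1",(343,293),.056),("c2",(345,324),.056),("c3",(346,369),.056),("pipR",(401,242),.02),("pipL",(328,245),.01),("mc",(414,431),.02),("bottle",(268,157),.12),("rack",(316,185),.023)]:
    print(nm,onz(s,uv,z).round(3))
c=cv2.resize(s["image"][90:410,230:430],None,fx=3,fy=3,interpolation=cv2.INTER_CUBIC)
cv2.imwrite("pics/crop1.png",np.hstack([c[:480],c[480:]])[:,:,::-1][:, :1200])
im=np.hstack([cv2.resize(s["image"][95:235,265:365],None,fx=4,fy=4,interpolation=3),cv2.resize(s["image"][265:405,265:365],None,fx=4,fy=4,interpolation=3)])
cv2.imwrite("pics/crop1.png",im[:,:,::-1]);print(im.shape)
E
```

```text
scene teal [([292, 17, 32, 39, 1032], [307.3, 36.1]), ([324, 285, 18, 16, 117], [328.5, 294.2]), ([324, 316, 20, 17, 140], [330.0, 325.6]), ([323, 361, 22, 17, 144], [329.5, 369.9])]
scene orange [([308, 125, 3, 8, 22], [309.0, 128.2])]
side teal [([475, 114, 41, 34, 765], [497.5, 130.6]), ([269, 270, 45, 35, 369], [288.3, 283.5]), ([237, 290, 50, 35, 397], [260.1, 304.0]), ([195, 316, 50, 39, 421], [218.2, 332.9])]
side orange [([415, 166, 7, 5, 15], [418.1, 167.9])]
knob1 [ 0.529 -0.444  0.16 ]
knob2 [ 0.567 -0.097  0.16 ]
foot1 [ 0.53  -0.439  0.01 ]
foot2 [ 0.569 -0.093  0.01 ]
fr [0.544 0.049 0.18 ]
fl [0.595 0.457 0.18 ]
c1 [0.496 0.158 0.056]
c2 [0.503 0.253 0.056]
c3 [0.517 0.383 0.056]
pipR [0.286 0.007 0.02 ]
pipL [ 0.522 -0.015  0.01 ]
mc [0.344 0.576 0.02 ]
bottle [ 0.682 -0.298  0.12 ]
rack [ 0.537 -0.225  0.023]
(560, 800, 3)
```

View pics/crop1.png

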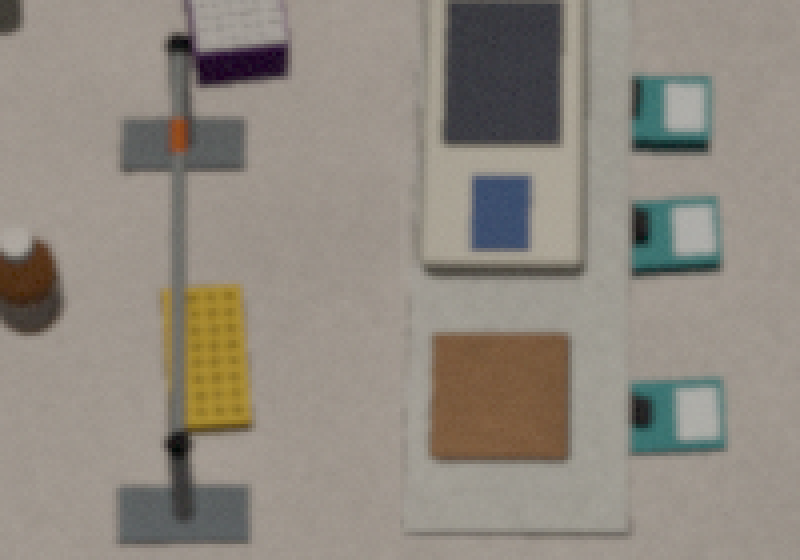

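```bash
cat >> h.py <<'E'
def mv(p,yaw,s=None):
    """print move units to TCP p with carrier-yaw yaw(deg): tool x = -(carrier y), z down"""
    from scipy.spatial.transform import Rotation as R
    if s is None:
        from plant import env; s=env.state()
    a=np.radians(yaw);x=np.array([np.sin(a),-np.cos(a),0]);z=np.array([0,0,-1.]);Rt=np.c_[x,np.cross(z,x),z]
    Rc=Rq(s["tool_rot"]).as_matrix()
    print("shift",(Rc.T@(np.array(p)-s["tool_pos"])/.3).round(3),"turn",(R.from_matrix(Rc.T@Rt).as_rotvec()/2).round(4),"mm",np.linalg.norm(np.array(p)-s["tool_pos"])*1000//1)
E
python3 - <<'E'
from h import *
from plant import env
mv((.159,-.604,.40),-6.5); mv((.43,-.30,.42),-6.5)
c=env.camera("wrist");print(c["K"].round(1).tolist(),c["T_tool_cam"].round(3).tolist())
E
```

```text
shift [-0.001  0.001 -0.709] turn [1.000e-04 7.000e-04 1.856e-01] mm 212.0
shift [-0.75  -1.131 -0.775] turn [1.000e-04 7.000e-04 1.856e-01] mm 468.0
[[357.8, 0.0, 316.4], [0.0, 357.8, 239.7], [0.0, 0.0, 1.0]] [[1.0, 0.0, 0.001, 0.0], [-0.001, 0.969, 0.249, -0.068], [-0.001, -0.249, 0.969, -0.197], [0.0, 0.0, 0.0, 1.0]]
```

play_rows([
  [0, 0, -0.14, 0, 0, 0.03, -1],
  [0, -0.05, -0.28, 0, 0, 0.06, -1],
  [0, -0.15, -0.4, 0, 0, 0.09, -1],
  [-0.05, -0.26, -0.5, 0, 0, 0.12, -1],
  [-0.12, -0.36, -0.58, 0, 0, 0.15, -1],
  [-0.2, -0.46, -0.64, 0, 0, 0.18, -1],
  [-0.28, -0.56, -0.68, 0, 0, 0.186, -1],
  [-0.36, -0.66, -0.72, 0, 0, 0.186, -1],
  [-0.44, -0.76, -0.75, 0, 0, 0.186, -1],
  [-0.52, -0.86, -0.77, 0, 0, 0.186, -1],
  [-0.61, -0.96, -0.77, 0, 0, 0.186, -1],
  [-0.65, -1, -0.77, 0, 0, 0.186, -1],
])

```text
clock: 1.15
tool_pos: [0.4015, -0.3363, 0.4197]
tool_rot: [0.001, -0.666, 0.746, -0.0]
ft_force: [0.3, -1.0, 0.0]
opening: 1.0
```

```bash
python3 - <<'E'
from h import *
from plant import env
mv((.45,-.27,.42),-6.5); mv((.42,.05,.44),-6.5); mv((.40,.25,.42),-6.5)
E
```

```text
shift [-0.238 -0.136 -0.001] turn [-0.0007  0.0001  0.0006] mm 82.0
shift [-1.286  0.083 -0.068] turn [-0.0007  0.0001  0.0006] mm 387.0
shift [-1.941e+00  2.240e-01 -1.000e-03] turn [-0.0007  0.0001  0.0006] mm 586.0
```

play_rows([
  [-0.12, -0.07, 0, 0, 0, 0, -1],
  [-0.24, -0.136, 0, 0, 0, 0, -1],
  [-0.24, -0.136, 0, 0, 0, 0, -1],
  [-0.24, -0.136, 0, 0, 0, 0, -1],
])

```text
clock: 1.48
tool_pos: [0.4493, -0.2707, 0.4188]
tool_rot: [-0.0, -0.667, 0.745, 0.0]
ft_force: [0.3, 0.4, -0.7]
opening: 1.001
```

```bash
python3 - <<'E'
from h import *
from plant import env
import pickle
s=env.state();c=env.camera("wrist");pickle.dump((s,c),open("w1.pkl","wb"));cv2.imwrite("pics/w1.png",c["image"][:,:,::-1])
print(s["tool_pos"],s["joint_vel"].round(3) if hasattr(s["joint_vel"],"round") else s["joint_vel"])
print(blobs(c["image"],(5,150,100),(15,255,255))[1])
mv((.40,.25,.42),-6.5)
E
```

```text
[ 0.44926478 -0.27073483  0.41875429] [-0.055  0.002 -0.001 -0.013  0.    -0.016]
[([372, 115, 25, 11, 257], [384.0, 120.2])]
shift [-1.711  0.356 -0.004] turn [ 0.0003 -0.0001  0.0007] mm 524.0
```

View pics/w1.png

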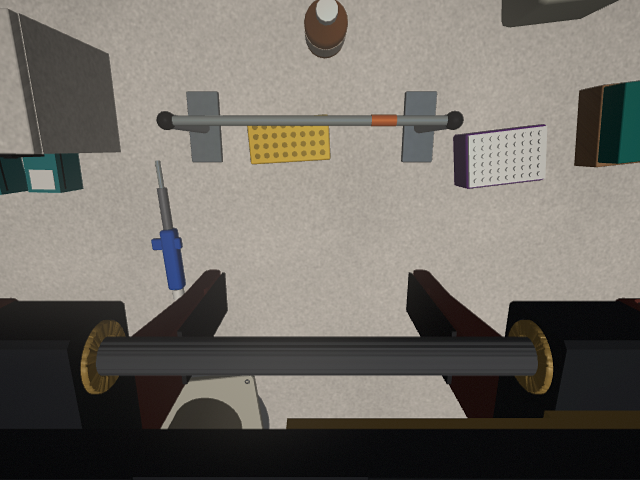

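Rail in the wrist view: knob centres (166,120.5) and (455,120), band at (384,120). The yellow rack and pipette are clear of the hanging spot.

play_rows([
  [-0.12, 0.02, 0, 0, 0, 0, -1],
  [-0.25, 0.04, 0, 0, 0, 0, -1],
  [-0.38, 0.07, 0, 0, 0, 0, -1],
  [-0.51, 0.1, 0, 0, 0, 0, -1],
  [-0.64, 0.13, 0, 0, 0, 0, -1],
  [-0.77, 0.15, 0, 0, 0, 0, -1],
  [-0.9, 0.18, 0, 0, 0, 0, -1],
  [-1, 0.2, 0, 0, 0, 0, -1],
])

```text
clock: 2.2
tool_pos: [0.4223, 0.0333, 0.4191]
tool_rot: [0.0, -0.665, 0.747, -0.0]
ft_force: [1.1, -0.2, -0.7]
opening: 1.002
```

play_rows([
  [-0.13, 0.03, 0, 0, 0, 0, -1],
  [-0.26, 0.06, 0, 0, 0, 0, -1],
  [-0.39, 0.09, 0, 0, 0, 0, -1],
  [-0.52, 0.12, 0, 0, 0, 0, -1],
  [-0.65, 0.14, 0, 0, 0, 0, -1],
  [-0.71, 0.15, 0, 0, 0, 0, -1],
  [-0.71, 0.15, 0, 0, 0, 0, -1],
  [-0.71, 0.15, 0, 0, 0, 0, -1],
])

```text
clock: 2.87
tool_pos: [0.403, 0.2485, 0.4185]
tool_rot: [-0.001, -0.666, 0.746, -0.0]
ft_force: [0.8, -0.5, -0.6]
opening: 0.999
```

```bash
cat >> h.py <<'E'
def wT(s,c):
    T=np.eye(4);T[:3,:3]=Rq(s["tool_rot"]).as_matrix();T[:3,3]=s["tool_pos"];return T@c["T_tool_cam"]
def snap(n):
    from plant import env;import pickle
    s=env.state();c=env.camera("wrist");pickle.dump((s,c),open(n+".pkl","wb"));cv2.imwrite(f"pics/{n}.png",c["image"][:,:,::-1]);return s,c,wT(s,c)
E
python3 - <<'E'
from h import *;import pickle
s,c=pickle.load(open("w1.pkl","rb"));T=wT(s,c)
a,b,m=[onz(c,uv,.16,T) for uv in((166,120.5),(455,120),(384,120.2))]
print("rail",a,b,np.linalg.norm(a-b),np.degrees(np.arctan2(a[0]-b[0],a[1]-b[1])),"mark",m,"dist from b",np.linalg.norm(m-b))
s,c,T=snap("w2");print(s["tool_pos"])
m,B=blobs(c["image"],(82,90,40),(100,255,255),200)
for st,ce in B:print(st,ce)
E
```

```text
rail [ 0.56833141 -0.10123921  0.16      ] [ 0.53066747 -0.44936203  0.16      ] 0.35015435463861183 6.174899279511337 mark [ 0.53983317 -0.36381805  0.16      ] dist from b 0.08603361480425996
[0.40296922 0.24848271 0.41854154]
[200, 57, 38, 71, 1294] [220.9, 89.2]
[290, 58, 38, 70, 1287] [309.0, 88.8]
[357, 58, 37, 65, 1164] [373.0, 88.0]
```

View pics/w2.png

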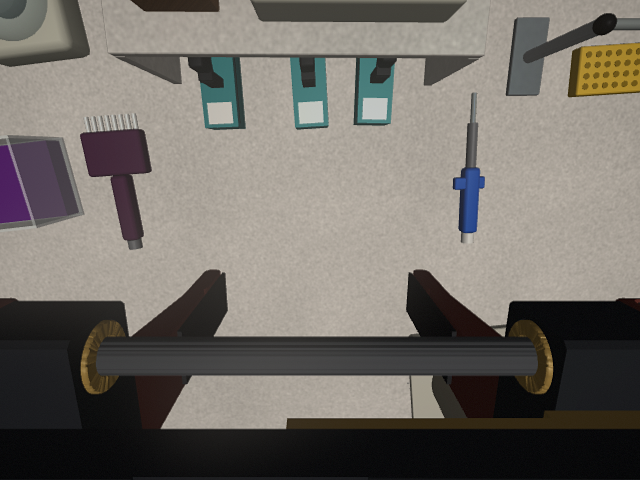

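Wrist view over the riser: three carriers with white labels at about (220,113), (311,112) and (375,109). Their hooks are just under the front edge. Next I measure label and lid corners on the z = 56 mm plane.

```bash
python3 - <<'E'
from h import *;import pickle
s,c=pickle.load(open("w2.pkl","rb"));T=wT(s,c);im=c["image"]
hsv=cv2.cvtColor(im,cv2.COLOR_RGB2HSV)
for row in (80,118,124,127,130): print(row,[hsv[row,u].tolist() for u in (203,220,236,242)])
for n,(u0,u1) in dict(c3=(200,246),c2=(288,332),c1=(354,398)).items():
    sub=np.zeros(im.shape[:2],np.uint8)
    g=hsv[90:128,u0:u1];L=cv2.inRange(g,(0,0,150),(179,60,255))
    nn,l,st,ce=cv2.connectedComponentsWithStats(L);
    # label: comp containing most central px
    k=max((i for i in range(1,nn) if st[i][0]>2 and st[i][0]+st[i][2]<u1-u0-2),key=lambda i:st[i][4])
    pts=np.argwhere(l==k)[:,::-1]+[u0,90]
    w=np.array([onz(c,p,.056,T)[:2] for p in pts]).astype(np.float32)*1000
    r=cv2.minAreaRect(w)
    tl=cv2.inRange(hsv,(82,90,85),(100,255,255))[50:140,u0:u1]
    q=np.argwhere(tl)[:,::-1]+[u0,50];q=np.array([onz(c,p,.056,T)[:2] for p in q]).astype(np.float32)*1000
    print(n,"label ctr",np.round(w.mean(0),1),"rect",np.round(r[1],1),round(r[2],1),"lid rect",[np.round(v,1) for v in cv2.minAreaRect(q)])
a,b=[onz(c,uv,.185,T) for uv in((110,54),(486,54))];print("front edge",a,b,np.linalg.norm(a-b),np.degrees(np.arctan2(a[0]-b[0],a[1]-b[1])))
E
```

```text
80 [[20, 18, 43], [30, 24, 42], [60, 10, 49], [18, 26, 177]]
118 [[17, 26, 176], [18, 17, 191], [89, 107, 114], [85, 49, 62]]
124 [[18, 26, 168], [88, 80, 118], [88, 109, 115], [83, 53, 63]]
127 [[17, 27, 171], [87, 75, 75], [85, 54, 61], [85, 48, 58]]
130 [[17, 25, 164], [16, 26, 169], [18, 27, 171], [16, 25, 174]]
c3 label ctr [536.4 375.9] rect [36.4 29.4] 83.5 lid rect [array([563.9, 373.5]), array([49.5, 95.5]), np.float64(85.7)]
c2 label ctr [522.2 242.5] rect [36.5 30.7] 87.4 lid rect [array([549.4, 241.1]), array([48.9, 94.6]), np.float64(87.2)]
c1 label ctr [516.4 148.1] rect [36.7 29.3] 83.5 lid rect [array([540.6, 145.5]), array([49.3, 87.5]), np.float64(82.5)]
front edge [0.59465859 0.45322342 0.185     ] [0.54826583 0.04361467 0.185     ] 0.41222762915788075 6.4618489413968065
```

```bash
cat >> h.py <<'E'
def wp(*W,s=None):
    """waypoints (x,y,z,yaw,tilt deg) -> units relative to the present pose"""
    from scipy.spatial.transform import Rotation as R
    if s is None:
        from plant import env; s=env.state()
    Rc=Rq(s["tool_rot"]).as_matrix();p0=np.array(s["tool_pos"])
    for x,y,z,yaw,t in W:
        a=np.radians(yaw);ex=np.array([np.sin(a),-np.cos(a),0]);ez=np.array([0,0,-1.])
        Rt=np.c_[ex,np.cross(ez,ex),ez]@R.from_euler("x",t,degrees=True).as_matrix()
        p=np.array([x,y,z]);r=R.from_matrix(Rc.T@Rt).as_rotvec()
        print((Rc.T@(p-p0)/.3).round(3).tolist(),(r/2).round(3).tolist(),"rows",max(np.linalg.norm(p-p0)/.0417,np.degrees(np.linalg.norm(r))/7.16).round(1));
E
python3 - <<'E'
from h import *
wp((.483,.244,.13,-2.7,25),(.535,.2419,.022,-2.7,25),(.535,.2419,.03,-2.7,25))
E
```

```text
[-0.019, -0.267, 0.962] [0.218, -0.008, -0.033] rows 7.2
[-0.032, -0.44, 1.322] [0.218, -0.008, -0.033] rows 10.0
[-0.032, -0.44, 1.295] [0.218, -0.008, -0.033] rows 9.8
```

play_rows([
  [0, 0, 0.12, 0.06, -0.002, -0.01, -0.7],
  [0, -0.04, 0.25, 0.12, -0.004, -0.02, -0.7],
  [0, -0.08, 0.38, 0.18, -0.006, -0.03, -0.7],
  [-0.005, -0.12, 0.5, 0.218, -0.008, -0.033, -0.7],
  [-0.01, -0.16, 0.62, 0.218, -0.008, -0.033, -0.7],
  [-0.015, -0.2, 0.74, 0.218, -0.008, -0.033, -0.7],
  [-0.019, -0.24, 0.86, 0.218, -0.008, -0.033, -0.7],
  [-0.019, -0.267, 0.96, 0.218, -0.008, -0.033, -0.7],
  [-0.019, -0.267, 0.962, 0.218, -0.008, -0.033, -0.7],
  [-0.019, -0.267, 0.962, 0.218, -0.008, -0.033, -0.7],
])

```text
clock: 3.75
tool_pos: [0.4915, 0.2334, 0.1401]
tool_rot: [0.144, -0.681, 0.704, -0.139]
ft_force: [-0.2, 0.1, -0.1]
opening: 0.85
```

```bash
python3 - <<'E'
from h import *
s,c,T=snap("w3");print(s["tool_pos"],s["opening"])
wp((.509,.243,.076,-2.7,25),(.535,.2419,.022,-2.7,25),(.535,.2419,.03,-2.7,25))
E
```

```text
[0.49151663 0.23341554 0.14014671] 0.8501517325996019
[-0.026, 0.035, 0.224] [0.016, 0.011, 0.005] rows 1.6
[-0.022, 0.026, 0.423] [0.016, 0.011, 0.005] rows 3.1
[-0.023, 0.016, 0.399] [0.016, 0.011, 0.005] rows 2.9
```

View pics/w3.png

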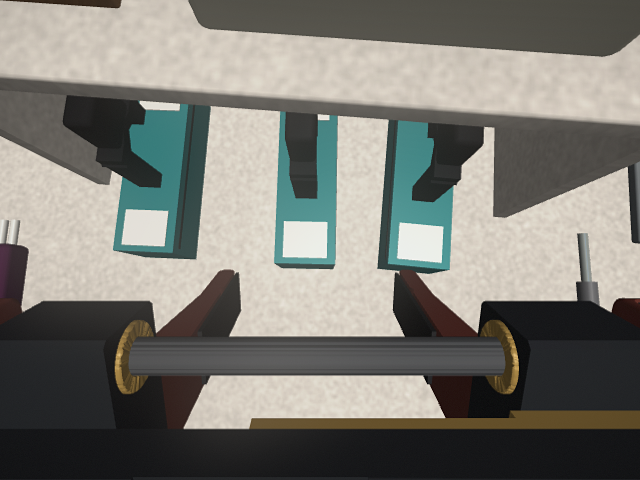

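The middle carrier is centred between the fingers: lid at x 276–336, fingertips at 230 and 402. I'll check whether the pose has settled.

```bash
python3 - <<'E'
from h import *
from plant import env
s=env.state();print(s["clock"],s["tool_pos"],np.round(s["joint_vel"],3),Rq(s["tool_rot"]).as_euler("xyz",degrees=True))
c=pickle.load(open("w3.pkl","rb")) if 0 else None
import pickle
s0,c=pickle.load(open("w3.pkl","rb"));T=wT(s,c);T0=wT(s0,c)
for uv in((276,264),(335,267)):print(onz(c,uv,.056,T).round(4),onz(c,uv,.056,T0).round(4))
wp((.509,.243,.076,-2.7,25),(.535,.2419,.022,-2.7,25),(.535,.2419,.03,-2.7,25))
E
```

```text
3.8 [0.49199169 0.23454806 0.14169739] [ 0.023 -0.036 -0.011  0.002 -0.002  0.004] [-156.81863211    0.90115208  -91.67593709]
[0.503  0.2683 0.056 ] [0.5023 0.2668 0.056 ]
[0.4991 0.2199 0.056 ] [0.4983 0.2187 0.056 ]
[-0.026, 0.035, 0.224] [0.016, 0.011, 0.005] rows 1.6
[-0.022, 0.026, 0.423] [0.016, 0.011, 0.005] rows 3.1
[-0.023, 0.016, 0.399] [0.016, 0.011, 0.005] rows 2.9
```

play_rows([
  [0, 0, 0, 0, 0, 0, -0.7],
  [0, 0, 0, 0, 0, 0, -0.7],
  [0, 0, 0, 0, 0, 0, -0.7],
])

```text
clock: 4.05
tool_pos: [0.492, 0.2368, 0.1431]
tool_rot: [0.148, -0.682, 0.703, -0.139]
ft_force: [0.8, -0.3, -0.1]
opening: 0.843
```

```bash
python3 - <<'E'
from h import *
from plant import env
s=env.state();print(s["clock"],s["tool_pos"],np.round(s["joint_vel"],3),Rq(s["tool_rot"]).as_euler("xyz",degrees=True))
wp((.509,.243,.076,-3.5,25),(.535,.2419,.022,-3.5,25),(.535,.2419,.03,-3.5,25))
E
```

```text
4.05 [0.49203136 0.23676909 0.14308509] [ 0.004  0.009  0.003  0.001 -0.003  0.001] [-156.6587987     1.03750544  -91.48935771]
[-0.018, 0.037, 0.228] [0.015, 0.015, 0.012] rows 1.7
[-0.014, 0.029, 0.427] [0.015, 0.015, 0.012] rows 3.1
[-0.014, 0.018, 0.403] [0.015, 0.015, 0.012] rows 2.9
```

play_rows([
  [-0.008, 0.02, 0.1, 0.015, 0.015, 0.012, -0.7],
  [-0.016, 0.035, 0.2, 0.015, 0.015, 0.012, -0.7],
  [-0.014, 0.03, 0.3, 0.015, 0.015, 0.012, -0.7],
  [-0.014, 0.029, 0.38, 0.015, 0.015, 0.012, -0.7],
  [-0.014, 0.029, 0.42, 0.015, 0.015, 0.012, -0.7],
  [-0.014, 0.029, 0.42, 0.015, 0.015, 0.012, -0.7],
  [-0.014, 0.029, 0.42, 0.015, 0.015, 0.012, -0.7],
])

```text
clock: 4.63
tool_pos: [0.5499, 0.2308, 0.0429]
tool_rot: [0.138, -0.683, 0.707, -0.122]
ft_force: [1.0, -0.1, -0.8]
opening: 0.849
```

```bash
python3 - <<'E'
from h import *
from plant import env
s=env.state();print(s["clock"],s["tool_pos"],np.round(s["ft_force"],2),Rq(s["tool_rot"]).as_euler("xyz",degrees=True))
wp((.535,.2419,.022,-3.5,25),(.535,.2419,.03,-3.5,25))
E
```

```text
4.6333 [0.54985014 0.23080117 0.04291577] [ 1.04 -0.09 -0.79] [-158.85786817    1.6393171   -91.70444433]
[-0.033, 0.073, 0.048] [0.034, 0.019, 0.009] rows 0.7
[-0.034, 0.063, 0.023] [0.034, 0.019, 0.009] rows 0.6
```

```bash
python3 - <<'E'
from h import *
from plant import env
import pickle
for f in("w1","w2","w3"):
    s,_=pickle.load(open(f+".pkl","rb"));print(np.round(s["qpos"],3),np.round(s["tool_pos"],4))
s=env.state();print(np.round(s["qpos"],3),np.round(s["joint_vel"],3),np.round(s["joint_torque"],1),s["torque"])
E
```

```text
[-0.565  0.082  1.557 -0.     1.503  1.116] [ 0.4493 -0.2707  0.4188]
[ 5.280e-01 -8.000e-03  1.651e+00 -1.000e-03  1.499e+00  2.213e+00] [0.403  0.2485 0.4185]
[ 0.551  0.254  2.111 -0.466  0.472  2.54 ] [0.4915 0.2334 0.1401]
[ 0.462  0.499  2.038 -0.517  0.302  2.54 ] [ 0.008 -0.03   0.011  0.002  0.002  0.001] [ -0.4 -46.1 -16.3  -0.4  -1.    0. ] [ 0.00343518  0.2072339  -0.01103838]
```

Joint 6 is at its limit (2.54), so I'll back out and use the half-turned grasp.

play_rows([
  [0, 0, -0.12, 0, 0, 0, -0.7],
  [0, 0, -0.25, 0, 0, 0, -0.7],
  [0, 0, -0.38, 0, 0, 0, -0.7],
  [0, 0, -0.5, 0, 0, 0, -0.7],
  [0, 0, -0.6, 0, 0, 0, -0.7],
  [0, 0, -0.65, -0.05, 0, -0.04, -0.7],
  [0, 0, -0.65, -0.1, 0, -0.1, -0.7],
  [0, 0, -0.65, -0.15, 0, -0.15, -0.7],
  [0, 0, -0.65, -0.18, 0, -0.2, -0.7],
  [0, 0, -0.65, -0.18, 0, -0.2, -0.7],
])

```text
clock: 5.47
tool_pos: [0.4804, 0.2284, 0.2272]
tool_rot: [0.012, 0.824, -0.566, 0.019]
ft_force: [0.2, -0.4, -0.1]
opening: 0.849
```

```bash
python3 - <<'E'
from h import *
from plant import env
s=env.state();print(s["clock"],s["tool_pos"],np.round(s["qpos"],2),Rq(s["tool_rot"]).as_euler("xyz",degrees=True))
wp((.46,.243,.24,90,0),(.46,.243,.24,-3.5,0))
E
```

```text
5.4667 [0.48037609 0.22836024 0.22720915] [ 0.45  0.24  1.8  -0.05  1.1   1.68] [-179.88923129   -2.5323474   -68.99465325]
[-0.068, 0.046, -0.046] [0.012, -0.02, -0.602] rows 9.6
[-0.068, 0.046, -0.046] [-0.006, -0.022, 0.214] rows 3.4
```

play_rows([
  [0, 0, 0, 0, -0.01, -0.06, -0.7],
  [0, 0, -0.02, 0, -0.02, -0.12, -0.7],
  [0, 0, -0.04, 0, -0.02, -0.18, -0.7],
  [-0.02, 0.02, -0.046, 0, -0.02, -0.24, -0.7],
  [-0.03, 0.03, -0.046, 0, -0.02, -0.3, -0.7],
  [-0.05, 0.046, -0.046, 0.005, -0.02, -0.36, -0.7],
  [-0.068, 0.046, -0.046, 0.007, -0.02, -0.42, -0.7],
  [-0.068, 0.046, -0.046, 0.01, -0.02, -0.48, -0.7],
  [-0.068, 0.046, -0.046, 0.01, -0.02, -0.54, -0.7],
  [-0.068, 0.046, -0.046, 0.012, -0.02, -0.6, -0.7],
  [-0.068, 0.046, -0.046, 0.012, -0.02, -0.602, -0.7],
])

```text
clock: 6.38
tool_pos: [0.4583, 0.2427, 0.2389]
tool_rot: [0.0, 1.0, 0.0, 0.0]
ft_force: [0.3, 0.6, 0.5]
opening: 0.845
```

```bash
python3 - <<'E'
from h import *
from plant import env
s=env.state();print(s["clock"],s["tool_pos"],np.round(s["qpos"],2))
wp((.48,.245,.15,176,-8),(.519,.242,.02,176,-8))
E
```

```text
6.3833 [0.45833275 0.2426705  0.23893985] [ 0.46  0.21  1.81 -0.    1.12  0.47]
[0.072, -0.008, 0.297] [-0.056, 0.052, -0.749] rows 12.1
[0.202, 0.002, 0.73] [-0.056, 0.052, -0.749] rows 12.1
```

play_rows([
  [0, 0, 0, 0, 0, -0.063, -0.7],
  [0, 0, 0, 0, 0, -0.126, -0.7],
  [0, 0, 0, 0, 0, -0.189, -0.7],
  [0, 0, 0, -0.01, 0.01, -0.252, -0.7],
  [0.02, 0, 0.05, -0.015, 0.015, -0.315, -0.7],
  [0.03, 0, 0.1, -0.02, 0.02, -0.378, -0.7],
  [0.04, 0, 0.15, -0.03, 0.03, -0.44, -0.7],
  [0.05, 0, 0.2, -0.04, 0.04, -0.5, -0.7],
  [0.06, 0, 0.25, -0.045, 0.045, -0.56, -0.7],
  [0.072, -0.008, 0.297, -0.05, 0.05, -0.625, -0.7],
  [0.072, -0.008, 0.297, -0.056, 0.052, -0.69, -0.7],
  [0.072, -0.008, 0.297, -0.056, 0.052, -0.749, -0.7],
])

```text
clock: 7.38
tool_pos: [0.4794, 0.2445, 0.1482]
tool_rot: [0.051, 0.734, 0.676, 0.046]
ft_force: [0.4, 0.1, -0.4]
opening: 0.851
```

play_rows([
  [0, 0, 0, 0, 0, 0, -0.7],
  [0, 0, 0, 0, 0, 0, -0.7],
])

```text
clock: 7.55
tool_pos: [0.4805, 0.2446, 0.1491]
tool_rot: [0.051, 0.737, 0.672, 0.047]
ft_force: [-1.2, 0.2, -0.5]
opening: 0.848
```

```bash
python3 - <<'E'
from h import *
from plant import env
s=env.state();print(s["clock"],s["tool_pos"],np.round(s["qpos"],2))
wp((.505,.243,.08,176,-8),(.519,.242,.02,176,-8),(.519,.242,.028,176,-8))
E
```

```text
7.55 [0.48053888 0.24463836 0.14914156] [ 0.5   0.3   1.94 -0.11  0.79 -0.91]
[0.002, 0.049, 0.24] [-0.0, 0.002, -0.011] rows 1.8
[0.003, 0.068, 0.444] [-0.0, 0.002, -0.011] rows 3.2
[0.003, 0.071, 0.418] [-0.0, 0.002, -0.011] rows 3.0
```

play_rows([
  [0.001, 0.03, 0.12, 0, 0, -0.01, -0.7],
  [0.002, 0.049, 0.24, 0, 0, -0.01, -0.7],
  [0.003, 0.06, 0.35, 0, 0, -0.01, -0.7],
  [0.003, 0.068, 0.42, 0, 0, -0.01, -0.7],
  [0.003, 0.068, 0.444, 0, 0, -0.01, -0.7],
  [0.003, 0.068, 0.444, 0, 0, -0.01, -0.7],
  [0.003, 0.068, 0.444, 0, 0, -0.01, -0.7],
])

```text
clock: 8.13
tool_pos: [0.5193, 0.2421, 0.0198]
tool_rot: [0.052, 0.729, 0.681, 0.046]
ft_force: [0.8, -0.7, 0.5]
opening: 0.849
```

play_rows([
  [0, 0, 0, 0, 0, 0, 0.2],
  [0, 0, 0, 0, 0, 0, 1],
  [0, 0, 0, 0, 0, 0, 1],
  [0, 0, 0, 0, 0, 0, 1],
  [0, 0, 0, 0, 0, 0, 1],
])

```text
clock: 8.55
tool_pos: [0.5196, 0.2423, 0.0201]
tool_rot: [0.052, 0.728, 0.682, 0.046]
ft_force: [-2.5, 1.2, 7.7]
opening: 0.556
```

play_rows([
  [0, 0.001, -0.01, 0, 0, 0, 1],
  [0, 0.003, -0.02, 0, 0, 0, 1],
  [0, 0.004, -0.03, 0, 0, 0, 1],
  [0, 0.004, -0.03, 0, 0, 0, 1],
  [0, 0.004, -0.03, 0, 0, 0, 1],
  [0, 0.004, -0.03, 0, 0, 0, 1],
  [0, 0.004, -0.03, 0, 0, 0, 1],
  [0, 0.004, -0.03, 0, 0, 0, 1],
])

```text
clock: 9.22
tool_pos: [0.5186, 0.2416, 0.0278]
tool_rot: [0.052, 0.728, 0.682, 0.045]
ft_force: [-1.0, 0.3, -3.3]
opening: 0.558
```

```bash
python3 - <<'E'
from h import *
from plant import env
s=env.state();print(s["clock"],s["tool_pos"],s["ft_force"],s["torque"],s["opening"])
E
```

```text
9.2167 [0.51859161 0.24163942 0.02781592] [-0.98251401  0.32819683 -3.34222923] [0.06991206 0.26299956 0.03010077] 0.5580080588288426
```

play_rows([
  [0, 0, 0, 0, 0, 0, 1],
  [0, -0.002, 0.014, 0, 0, 0, 1],
  [0, -0.004, 0.026, 0, 0, 0, 1],
  [0, -0.004, 0.026, 0, 0, 0, 1],
  [0, -0.004, 0.026, 0, 0, 0, -0.7],
  [0, -0.004, 0.026, 0, 0, 0, -0.7],
  [0, -0.004, 0.026, 0, 0, 0, -0.7],
  [0, -0.03, -0.06, 0, 0, 0, -0.7],
  [0, -0.06, -0.18, 0, 0, 0, -0.7],
  [0, -0.07, -0.28, 0, 0, 0, -0.7],
  [0, -0.07, -0.3, 0, 0, 0, -0.7],
])

```text
clock: 10.13
tool_pos: [0.4873, 0.2457, 0.1188]
tool_rot: [0.053, 0.728, 0.682, 0.049]
ft_force: [0.7, -0.6, 0.4]
opening: 0.849
```

```bash
python3 - <<'E'
from h import *
from plant import env
s=env.state();print(s["clock"],s["tool_pos"],s["ft_force"],s["torque"],s["opening"])
wp((.505,.1495,.11,173,-8),(.515,.1485,.02,173,-8))
E
```

```text
10.1333 [0.48725442 0.24567507 0.11877609] [ 0.69091914 -0.56558086  0.42617341] [ 0.0508068  -0.12245697  0.03107387] 0.8491273388153955
[-0.316, 0.075, 0.041] [0.002, -0.003, 0.028] rows 2.4
[-0.317, 0.065, 0.342] [0.002, -0.003, 0.028] rows 3.4
```

play_rows([
  [-0.12, 0.02, 0.01, 0, 0, 0.01, -0.7],
  [-0.24, 0.05, 0.02, 0, 0, 0.02, -0.7],
  [-0.316, 0.075, 0.04, 0, 0, 0.028, -0.7],
  [-0.316, 0.075, 0.04, 0, 0, 0.028, -0.7],
  [-0.317, 0.07, 0.15, 0, 0, 0.028, -0.7],
  [-0.317, 0.065, 0.26, 0, 0, 0.028, -0.7],
  [-0.317, 0.065, 0.342, 0, 0, 0.028, -0.7],
  [-0.317, 0.065, 0.342, 0, 0, 0.028, -0.7],
  [-0.317, 0.065, 0.342, 0, 0, 0.028, 0.3],
  [-0.317, 0.065, 0.342, 0, 0, 0.028, 1],
  [-0.317, 0.065, 0.342, 0, 0, 0.028, 1],
  [-0.317, 0.065, 0.342, 0, 0, 0.028, 1],
])

```text
clock: 11.13
tool_pos: [0.514, 0.1474, 0.0175]
tool_rot: [0.051, 0.747, 0.661, 0.048]
ft_force: [-0.2, 0.4, -0.9]
opening: 0.584
```

play_rows([
  [0, 0, 0, 0, 0, 0, 1],
  [0, 0.001, -0.01, 0, 0, 0, 1],
  [0, 0.003, -0.02, 0, 0, 0, 1],
  [0, 0.004, -0.03, 0, 0, 0, 1],
  [0, 0.004, -0.03, 0, 0, 0, 1],
  [0, 0.004, -0.03, 0, 0, 0, 1],
  [0, 0.004, -0.03, 0, 0, 0, 1],
  [0, 0.004, -0.03, 0, 0, 0, 1],
  [0, 0.004, -0.03, 0, 0, 0, 1],
])

```text
clock: 11.88
tool_pos: [0.5127, 0.1468, 0.0247]
tool_rot: [0.05, 0.747, 0.661, 0.047]
ft_force: [0.6, 0.3, -2.3]
opening: 0.565
```

```bash
python3 - <<'E'
from h import *
from plant import env
s=env.state();print(s["clock"],s["tool_pos"],s["ft_force"],s["torque"],s["opening"])
E
```

```text
11.8833 [0.51270678 0.14676991 0.02469185] [ 0.63949296  0.29614735 -2.25797568] [0.13566908 0.09611892 0.01126787] 0.5645173343295756
```

```bash
cat >> h.py <<'E'
def feel(n=12):
    from plant import env
    F=[]
    for _ in range(n):
        s=env.state();F.append(np.r_[s["ft_force"],s["torque"]]);env.camera("wrist")
    F=np.array(F);print("F",F.mean(0).round(2),"sd",F.std(0).round(2),s["clock"])
E
python3 - <<'E'
from h import *
feel()
E
```

```text
F [-0.23  0.04 -1.87  0.08  0.12 -0.01] sd [0.45 0.32 0.39 0.03 0.02 0.02] 12.4333
```

play_rows([
  [0, -0.002, 0.012, 0, 0, 0, 1],
  [0, -0.003, 0.024, 0, 0, 0, 1],
  [0, -0.003, 0.026, 0, 0, 0, 1],
  [0, -0.003, 0.026, 0, 0, 0, -0.7],
  [0, -0.003, 0.026, 0, 0, 0, -0.7],
  [0, -0.003, 0.026, 0, 0, 0, -0.7],
  [0, -0.03, -0.06, 0, 0, 0, -0.7],
  [0, -0.05, -0.18, 0, 0, 0, -0.7],
  [0, -0.06, -0.28, 0, 0, 0, -0.7],
  [0, -0.06, -0.3, 0, 0, 0, -0.7],
])

```text
clock: 13.32
tool_pos: [0.4841, 0.151, 0.1153]
tool_rot: [0.051, 0.747, 0.661, 0.049]
ft_force: [0.5, -0.3, 0.9]
opening: 0.85
```

```bash
python3 - <<'E'
from h import *
from plant import env
s=env.state();print(s["clock"],s["tool_pos"],s["ft_force"],s["torque"],s["opening"])
wp((.505,.244,.11,176,-8),(.523,.242,.02,176,-8))
E
```

```text
13.3167 [0.48407345 0.15099632 0.11533761] [ 0.51256958 -0.33016622  0.88573791] [ 0.09186093 -0.16631053 -0.01279843] 0.850401936432684
[0.316, 0.029, 0.024] [0.002, 0.001, -0.026] rows 2.3
[0.315, 0.046, 0.329] [0.002, 0.001, -0.026] rows 3.3
```

play_rows([
  [0.12, 0.01, 0.01, 0, 0, -0.01, -0.7],
  [0.24, 0.02, 0.02, 0, 0, -0.02, -0.7],
  [0.316, 0.029, 0.024, 0, 0, -0.026, -0.7],
  [0.316, 0.035, 0.06, 0, 0, -0.026, -0.7],
  [0.315, 0.04, 0.16, 0, 0, -0.026, -0.7],
  [0.315, 0.046, 0.26, 0, 0, -0.026, -0.7],
  [0.315, 0.046, 0.329, 0, 0, -0.026, -0.7],
  [0.315, 0.046, 0.329, 0, 0, -0.026, -0.7],
  [0.315, 0.046, 0.329, 0, 0, -0.026, 0.3],
  [0.315, 0.046, 0.329, 0, 0, -0.026, 1],
  [0.315, 0.046, 0.329, 0, 0, -0.026, 1],
  [0.315, 0.046, 0.329, 0, 0, -0.026, 1],
])

```text
clock: 14.32
tool_pos: [0.5223, 0.2413, 0.0175]
tool_rot: [0.052, 0.73, 0.68, 0.047]
ft_force: [0.3, 0.9, 0.1]
opening: 0.589
```

play_rows([
  [0, 0, 0, 0, 0, 0, 1],
  [0, 0, 0, 0, 0, 0, 1],
  [0, 0.003, -0.02, 0, 0, 0, 1],
  [0, 0.004, -0.026, 0, 0, 0, 1],
  [0, 0.004, -0.026, 0, 0, 0, 1],
  [0, 0.004, -0.026, 0, 0, 0, 1],
])

```text
clock: 14.82
tool_pos: [0.5211, 0.2409, 0.0238]
tool_rot: [0.052, 0.73, 0.68, 0.045]
ft_force: [-0.3, -0.4, -4.7]
opening: 0.561
```

```bash
python3 - <<'E'
from h import *
from plant import env
feel(8)
s=env.state();print(s["clock"],s["tool_pos"],s["opening"])
wp((.453,.2465,.021,176,-8),(.383,.251,.021,176,-8))
E
```

```text
F [-1.13  0.41 -3.57  0.14  0.31  0.04] sd [0.47 0.39 0.58 0.03 0.03 0.05] 15.1667
15.2167 [0.52139527 0.24096821 0.02373034] 0.5635721153495582
[0.002, -0.228, -0.022] [-0.001, 0.002, -0.0] rows 1.6
[0.001, -0.459, -0.054] [-0.001, 0.002, -0.0] rows 3.3
```

The middle carrier is the loaded one: 3.6 N against 1.9 N for carrier 1 at the same lift. Pulling it out.

play_rows([
  [0, -0.02, 0.002, 0, 0, 0, 1],
  [0, -0.06, 0.001, 0, 0, 0, 1],
  [0, -0.1, -0.005, 0, 0, 0, 1],
  [0, -0.14, -0.01, 0, 0, 0, 1],
  [0.001, -0.18, -0.016, 0, 0, 0, 1],
  [0.001, -0.22, -0.021, 0, 0, 0, 1],
  [0.001, -0.26, -0.027, 0, 0, 0, 1],
  [0.001, -0.3, -0.032, 0, 0, 0, 1],
  [0.001, -0.34, -0.038, 0, 0, 0, 1],
  [0.001, -0.38, -0.043, 0, 0, 0, 1],
  [0.001, -0.42, -0.049, 0, 0, 0, 1],
  [0.001, -0.459, -0.054, 0, 0, 0, 1],
])

```text
clock: 16.22
tool_pos: [0.3822, 0.2512, 0.0211]
tool_rot: [0.052, 0.73, 0.68, 0.046]
ft_force: [0.3, -0.1, -4.1]
opening: 0.562
```

play_rows([
  [0, 0, 0, 0, 0, 0, 1],
  [0, 0, 0.006, 0, 0, 0, 1],
  [0, 0, 0.01, 0, 0, 0, 1],
  [0, 0, 0.01, 0, 0, 0, 1],
  [0, 0, 0.01, 0, 0, 0, -0.6],
  [0, 0, 0.01, 0, 0, 0, -0.6],
  [0, 0, 0.01, 0, 0, 0, -0.6],
  [0, -0.03, -0.1, 0, 0, 0, -0.6],
  [0, -0.08, -0.23, 0, 0, 0, -0.6],
  [0, -0.12, -0.36, 0, 0, 0, -0.6],
  [0, -0.12, -0.5, 0.03, 0, 0, -0.6],
  [0, -0.12, -0.6, 0.06, 0, 0, -0.6],
])

```text
clock: 17.22
tool_pos: [0.3216, 0.2568, 0.1977]
tool_rot: [0.006, 0.73, 0.683, 0.005]
ft_force: [0.9, 1.0, -0.4]
opening: 0.802
```

```bash
python3 - <<'E'
from h import *
from plant import env
s=env.state();print(s["clock"],s["tool_pos"],s["opening"])
s,c,T=snap("w4")
c=env.camera("scene");import pickle;pickle.dump(c,open("s4.pkl","wb"));cv2.imwrite("pics/s4.png",cv2.resize(c["image"][235:415,240:440],None,fx=2.5,fy=2.5,interpolation=3)[:,:,::-1])
a=cv2.resize(cv2.imread("pics/w4.png"),(500,375));b=cv2.imread("pics/s4.png")[:375,:300];cv2.imwrite("pics/v4.png",np.hstack([a,b[:, :300]]))
E
```

```text
17.2167 [0.32162938 0.25677162 0.19768008] 0.8023514285305283
```

View pics/v4.png

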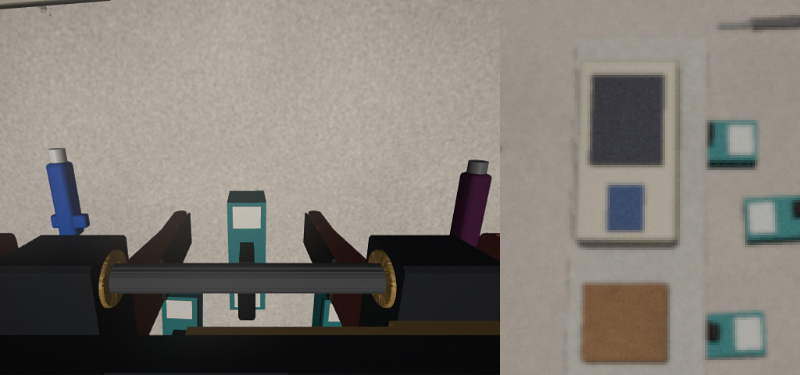

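The loaded carrier now stands upright in front of the riser. In the half-scale wrist view its lid front is at (229–266, 204), with its hook behind it. The others are undisturbed.

```bash
python3 - <<'E'
from h import *;import pickle
s,c=pickle.load(open("w4.pkl","rb"));T=wT(s,c);im=c["image"];hsv=cv2.cvtColor(im,cv2.COLOR_RGB2HSV)
m=cv2.inRange(hsv,(82,60,85),(100,255,255));L=cv2.inRange(hsv[262:300,290:345],(0,0,150),(179,60,255))
q=np.argwhere(m[250:335,280:350])[:,::-1]+[280,250]
q=np.array([onz(c,p,.056,T)[:2] for p in q]).astype(np.float32)*1000;print(len(q),cv2.minAreaRect(q))
p=np.argwhere(L)[:,::-1]+[290,262];w=np.array([onz(c,x,.056,T)[:2] for x in p]).astype(np.float32)*1000;print("label",w.mean(0),cv2.minAreaRect(w))
sc=pickle.load(open("s4.pkl","rb"));m,B=blobs(sc["image"],(82,60,40),(100,255,255),30);print(B)
# tab, dark
k=cv2.inRange(hsv,(0,0,0),(179,90,60))
wp((.4415,.2458,.26,176,0),(.4415,.2458,.122,176,0))
E
```

```text
2128 ((404.96807861328125, 249.76519775390625), (49.77688980102539, 83.2773208618164), 86.54853057861328)
label [384.5223  253.61357] ((386.52789306640625, 252.3925323486328), (55.3469352722168, 39.9940071105957), 86.22408294677734)
[([292, 17, 33, 39, 1051], [307.3, 36.4]), ([323, 284, 19, 18, 160], [329.3, 293.9]), ([339, 312, 52, 20, 467], [364.1, 323.3]), ([323, 360, 23, 18, 199], [330.5, 369.4])]
[-0.015, 0.389, -0.191] [0.013, -0.002, -0.001] rows 3.1
[-0.017, 0.377, 0.269] [0.013, -0.002, -0.001] rows 3.3
```

```bash
python3 - <<'E'
from h import *
wp((.443,.247,.21,176.3,0),(.443,.247,.122,176.3,0))
E
```

```text
[-0.012, 0.389, -0.024] [0.013, -0.002, -0.003] rows 2.8
[-0.013, 0.382, 0.269] [0.013, -0.002, -0.003] rows 3.4
```

play_rows([
  [0, 0.06, -0.04, 0.01, 0, 0, -0.6],
  [0, 0.18, -0.04, 0.013, 0, 0, -0.6],
  [-0.01, 0.3, -0.03, 0.013, 0, 0, -0.6],
  [-0.012, 0.389, -0.024, 0.013, 0, 0, -0.6],
  [-0.012, 0.389, -0.02, 0.013, 0, 0, -0.6],
  [-0.012, 0.388, 0.06, 0.013, 0, 0, -0.6],
  [-0.012, 0.386, 0.14, 0.013, 0, 0, -0.6],
  [-0.013, 0.384, 0.22, 0.013, 0, 0, -0.6],
  [-0.013, 0.382, 0.269, 0.013, 0, 0, -0.6],
  [-0.013, 0.382, 0.269, 0.013, 0, 0, -0.6],
  [-0.013, 0.382, 0.269, 0.013, 0, 0, -0.6],
])

```text
clock: 18.23
tool_pos: [0.4373, 0.2431, 0.1147]
tool_rot: [-0.002, 0.732, 0.682, -0.005]
ft_force: [-0.7, 0.5, 0.0]
opening: 0.798
```

play_rows([
  [0, 0, 0, 0, 0, 0, 0.5],
  [0, 0, 0, 0, 0, 0, 0.5],
  [0, 0, 0, 0, 0, 0, 1],
  [0, 0, 0, 0, 0, 0, 1],
  [0, 0, 0, 0, 0, 0, 1],
  [0, 0, 0, 0, 0, 0, 1],
])

```text
clock: 18.73
tool_pos: [0.4388, 0.2438, 0.1162]
tool_rot: [-0.002, 0.732, 0.682, -0.004]
ft_force: [-0.1, 0.5, 0.2]
opening: 0.383
```

```bash
python3 - <<'E'
from h import *
from plant import env
s=env.state();print(s["clock"],s["tool_pos"],s["opening"],np.round(s["ft_force"],2))
snap("w5")
E
```

```text
18.7333 [0.43878389 0.24375684 0.11618354] 0.3828565619092159 [-0.13  0.48  0.2 ]
```

View pics/w5.png

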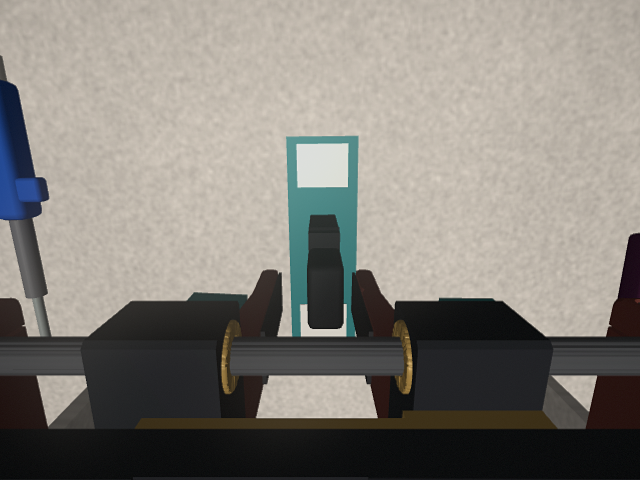

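The tab sits between the fingers at x 308–343, rows 250–328. The fingers are not yet closed, and the TCP is a few mm low and back.

```bash
python3 - <<'E'
from h import *;import pickle
from plant import env
s,c=pickle.load(open("w5.pkl","rb"));T=wT(s,c)
for n,uv,z in[("lidL",(287,136.5),.056),("lidR",(358,136.5),.056),("tab front",(325.5,250),.152),("tab back",(325.5,328),.152),("tl",(308,300),.152),("tr",(343,300),.152)]:print(n,onz(c,uv,z,T).round(4))
s=env.state();print(s["tool_pos"],s["opening"])
E
```

```text
lidL [0.3621 0.228  0.056 ]
lidR [0.3656 0.2771 0.056 ]
tab front [0.4186 0.2492 0.152 ]
tab back [0.4587 0.2466 0.152 ]
tl [0.4432 0.2391 0.152 ]
tr [0.4443 0.2561 0.152 ]
[0.43870922 0.24373172 0.11603697] 0.33568719830576643
```

play_rows([
  [0.01, 0.015, -0.023, 0, 0, 0, 0.5],
  [0.01, 0.015, -0.023, 0, 0, 0, 0.5],
  [0.01, 0.015, -0.023, 0, 0, 0, 1],
  [0.01, 0.015, -0.023, 0, 0, 0, 1],
  [0.01, 0.015, -0.023, 0, 0, 0, 1],
  [0.01, 0.015, -0.023, 0, 0, 0, 1],
  [0.01, 0.015, -0.023, 0, 0, 0, 1],
])

```text
clock: 19.37
tool_pos: [0.4432, 0.2463, 0.1225]
tool_rot: [-0.002, 0.732, 0.682, -0.004]
ft_force: [0.1, 0.5, 0.0]
opening: 0.001
```

play_rows([
  [0, 0, 0, 0, 0, 0, 1],
  [0, 0, -0.02, 0, 0, 0, 1],
  [0, 0, -0.06, 0, 0, 0, 1],
  [0, 0, -0.1, 0, 0, 0, 1],
  [0, 0, -0.1, 0, 0, 0, 1],
  [0, 0, -0.1, 0, 0, 0, 1],
  [0, 0, -0.1, 0, 0, 0, 1],
])

```text
clock: 19.95
tool_pos: [0.4434, 0.2463, 0.1524]
tool_rot: [-0.002, 0.732, 0.682, -0.004]
ft_force: [0.3, 0.6, -0.1]
opening: 0.005
```

```bash
python3 - <<'E'
from h import *
from plant import env
feel(5)
s=env.state();print(s["clock"],s["tool_pos"],s["opening"],Rq(s["tool_rot"]).as_euler("xyz",degrees=True))
E
```

```text
F [ 0.01  0.35  0.02  0.04 -0.16 -0.01] sd [0.61 0.46 0.27 0.04 0.03 0.03] 20.15
20.2 [0.44327638 0.24627409 0.1521093 ] 0.005529189222589117 [-179.49520835    0.24167642   85.95522101]
```

```bash
python3 - <<'E'
from h import *
from plant import env
snap("w6");c=env.camera("side");a=cv2.imread("pics/w6.png")[100:400,150:500]
b=cv2.resize(c["image"][200:380,150:420],None,fx=1.66,fy=1.66,interpolation=3)[:,:,::-1][:299]
a=a[:b.shape[0]];cv2.imwrite("pics/v6.png",np.hstack([a,b]));print(b.shape)
E
```

```text
(299, 448, 3)
```

View pics/v6.png

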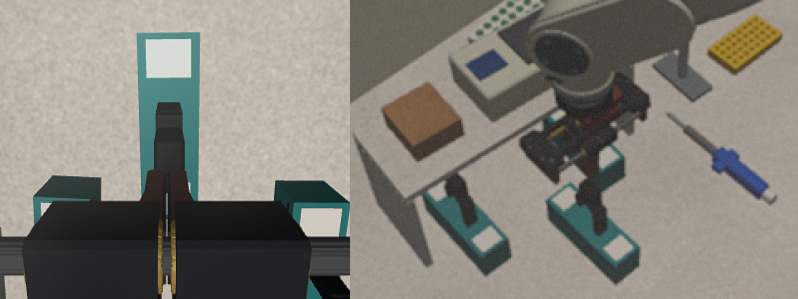

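```bash
python3 - <<'E'
from h import *;import pickle
from plant import env
s,c=pickle.load(open("w6.pkl","rb"));T=wT(s,c);print(s["tool_pos"],s["opening"],s["clock"])
for n,uv,z in[("lidL",(287,133),.056),("lidR",(350,132.5),.056)]:print(n,onz(c,uv,z,T).round(4))
P=np.linalg.inv(T)
def pr(p):
    q=P[:3,:3]@p+P[:3,3];return (c["K"]@(q/q[2]))[:2].round(0)
ex=np.array([.9976,-.07,0]);C=np.array([.4437,.2468,0])
for x,z in((-80,56),(-25,112),(-17,118),(-17,152),(17,152)):print(x,z,pr(C+ex*x/1e3+[0,0,z/1e3]))
cv2.imwrite("pics/w6c.png",cv2.resize(c["image"][200:400,230:410],None,fx=4,fy=3,interpolation=3)[:,:,::-1])
E
```

```text
[0.44327638 0.24627409 0.1521093 ] 0.005529189222589117 20.2
lidL [0.3623 0.2278 0.056 ]
lidR [0.3654 0.2774 0.056 ]
-80 56 [318. 133.]
-25 112 [318. 214.]
-17 118 [318. 227.]
-17 152 [318. 240.]
17 152 [318. 295.]
```

View pics/w6c.png

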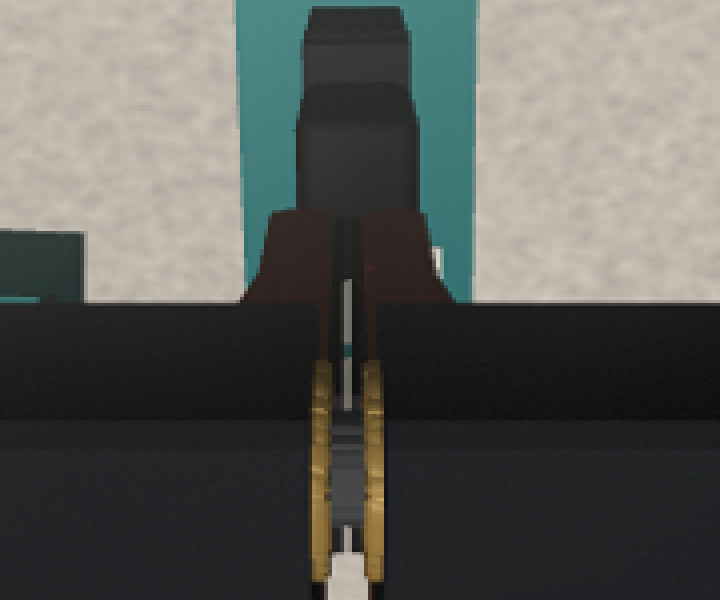

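The carrier has not moved and the fingers are now above the tab, closed and empty. I'll reopen, go down again and watch the closing.

play_rows([
  [0, 0, -0.03, 0, 0, 0, 0],
  [0, 0, -0.05, 0, 0, 0, 0],
  [0, 0, -0.05, 0, 0, 0, 0],
  [0, 0, -0.05, 0, 0, 0, 0],
  [0, 0, 0.02, 0, 0, 0, 0],
  [0, 0, 0.09, 0, 0, 0, 0],
  [0, 0, 0.107, 0, 0, 0, 0],
  [0, 0, 0.107, 0, 0, 0, 0],
  [0, 0, 0.107, 0, 0, 0, 0],
])

```text
clock: 21.05
tool_pos: [0.4433, 0.2464, 0.1207]
tool_rot: [-0.002, 0.732, 0.682, -0.004]
ft_force: [0.2, -0.8, 0.1]
opening: 0.497
```

play_rows([
  [0, 0, 0, 0, 0, 0, 0.6],
  [0, 0, 0, 0, 0, 0, 0.6],
  [0, 0, 0, 0, 0, 0, 0.6],
  [0, 0, 0, 0, 0, 0, 0.6],
])

```text
clock: 21.38
tool_pos: [0.4437, 0.2465, 0.1212]
tool_rot: [-0.002, 0.732, 0.682, -0.004]
ft_force: [0.5, 0.2, 0.6]
opening: 0.236
```

```bash
python3 - <<'E'
from h import *
from plant import env
s,c,T=snap("w7");print(s["clock"],s["tool_pos"],s["opening"],s["ft_force"])
c2=env.camera("side")
a=cv2.resize(c["image"][200:350,240:400],None,fx=2.5,fy=2.5,interpolation=3)
b=cv2.resize(c2["image"][225:350,190:320],None,fx=3,fy=3,interpolation=3);print(a.shape,b.shape)
cv2.imwrite("pics/v7.png",np.hstack([a,b[:375]])[:,:,::-1])
E
```

```text
21.3833 [0.44370596 0.24654416 0.12116144] 0.2355199445535754 [0.48305148 0.18269527 0.5852865 ]
(375, 400, 3) (375, 390, 3)
```

View pics/v7.png

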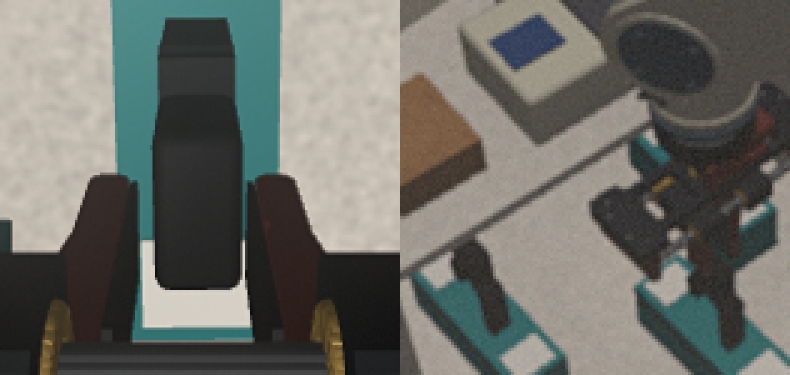

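The tab is between the pads, with a small gap on the left and nearly touching on the right. I'll close fully and check.

play_rows([
  [0.005, 0, 0, 0, 0, 0, 0.6],
  [0.005, 0, 0, 0, 0, 0, 1],
  [0.005, 0, 0, 0, 0, 0, 1],
  [0.005, 0, 0, 0, 0, 0, 1],
])

```text
clock: 21.82
tool_pos: [0.4433, 0.2479, 0.1205]
tool_rot: [-0.002, 0.732, 0.682, -0.004]
ft_force: [-0.8, 0.1, 0.4]
opening: 0.023
```

```bash
python3 - <<'E'
from h import *
from plant import env
s,c,T=snap("w8");print(s["clock"],s["tool_pos"],s["opening"],s["ft_force"])
E
```

```text
21.8167 [0.44334199 0.24786563 0.12047071] 0.022745128861706102 [-0.82795491  0.0917246   0.35209666]
```

```bash
python3 - <<'E'
from h import *;import pickle
for f in("w7","w8","w6"):
    s,c=pickle.load(open(f+".pkl","rb"));im=c["image"].astype(int)
    print(f)
    for r in(260,273,282,292,300):
        print(r,"".join("T" if (g>r_+25) else "R" if (r_>b+10 and r_<90) else "." if max(r_,g,b)<75 else "w" for r_,g,b in im[r,265:375]))
E
```

```text
w7
260 wwwwwwwwwwwwwwwwwwwwwTTTTTTTTTTTTTTT....................................TTTTTTTTTTTTTTTwwwwwwwwwwwwwwwwwwwwwww
273 wwwwwwwwwwwRRRRRRRRRRRRRRR....TTTTTT....................................TT..T.RRRRRRRRRRRRRRRwwwwwwwwwwwwwwwww
282 wwwwwwwwRRRRRRRRRRRRRRRRR.....TTTTTT....................................T......RRRRRRRRRRRRRRRRRwwwwwwwwwwwwww
292 wwwwRRRRRRRRRRRRRRRRRRR.......TTTTTT....................................T........RRRRRRRRRRRRRRRRRRwwwwwwwwwww
300 RRRRRRRRRRRRRRRRRRRRR..........Twwwww..................................ww.........RRRRRRRRRRRRRRRRRRRRRRRwwwww
w8
260 wwwwwwwwwwwwwwwwwwwwTTTTTTTTTTTTT.....................................TTTTTTTTTTTTTTTwwwwwwwwwwwwwwwwwwwwwwwww
273 wwwwwwwwwwwwwwwwwwwwTTTTTTTTTTTRRRRRRRRRRRRRRR...........RRRRRRRRRRRRRRR.TTTTTTTTTTTTwwwwwwwwwwwwwwwwwwwwwwwww
282 wwwwwwwwwwwwwwwwwwwwTTTTTTTTT.RRRRRRRRRRRRRRRR............RRRRRRRRRRRRRRR.TTTTTTTTTTTwwwwwwwwwwwwwwwwwwwwwwwww
292 wwwwwwwwwwwwwwwwwwwwwTTTTTT.RRRRRRRRRRRRRRRRRR............RRRRRRRRRRRRRRRRR.TTTTTTTTTwwwwwwwwwwwwwwwwwwwwwwwww
300 wwwwwwwwwwwwwwwwwwwwwTT.RRRRRRRRRR..RR...RRRRR............RRRRRRRRRRRRRRRRRRRRRR.TTTTwwwwwwwwwwwwwwwwwwwwwwwww
w6
260 wwwwwwwwwwwwwwwwwwwwwwwwwTTTTTTTTTTTTTT...............................TTTTTTTTTTTTTTwwwwwwwwwwwwwwwwwwwwwwwwww
273 wwwwwwwwwwwwwwwwwwwwwwwwwwTTTTTT.RRRRRRRRRRRRRRR........RRRRRRRRRRRRRRR.TTTTTTTTTTTwwwwwwwwwwwwwwwwwwwwwwwwwww
282 wwwwwwwwwwwwwwwwwwwwwwwwwwTTTTTRRRRRRRRRRRRRRRRR........RRRRRRRRRRRRRRRR.wwTTTTTTTTwwwwwwwwwwwwwwwwwwwwwwwwwww
292 wwwwwwwwwwwwwwwwwwwwwwwwwwTTTRRRRRRRRRRRRRRRRRRR........RRRRRRRRRRRRRRRRRRwTTTTTTTTwwwwwwwwwwwwwwwwwwwwwwwwwww
300 wwwwwwwwwwwwwwwwwwwwwwwwwRRRRRRRRRR.RRRRRRRRRRR....ww...RRRRRRRRRRRRRRRRRRRRRR.TTTTwwwwwwwwwwwwwwwwwwwwwwwwwww
```

In w8 the fingers occlude the tab's top face even with the TCP reading 0.12. By that evidence the real finger ends sit about 30 mm above the reported TCP. I'll go lower and close again.

play_rows([
  [0, 0, -0.02, 0, 0, 0, 0],
  [0, 0, -0.03, 0, 0, 0, 0],
  [0, 0, -0.03, 0, 0, 0, 0],
  [0, 0, -0.03, 0, 0, 0, 0],
  [0, 0, 0.03, 0, 0, 0, 0],
  [0, 0, 0.082, 0, 0, 0, 0],
  [0, 0, 0.082, 0, 0, 0, 0],
  [0, 0, 0.082, 0, 0, 0, 0.5],
  [0, 0, 0.082, 0, 0, 0, 0.5],
  [0, 0, 0.082, 0, 0, 0, 1],
  [0, 0, 0.082, 0, 0, 0, 1],
  [0, 0, 0.082, 0, 0, 0, 1],
])

```text
clock: 22.87
tool_pos: [0.4437, 0.248, 0.0966]
tool_rot: [-0.001, 0.732, 0.682, -0.003]
ft_force: [-1.2, -0.7, 2.0]
opening: 0.202
```

play_rows([
  [0, 0, 0, 0, 0, 0, 1],
  [0, 0, 0, 0, 0, 0, 1],
  [0, 0, 0, 0, 0, 0, 1],
])

```text
clock: 23.12
tool_pos: [0.4437, 0.248, 0.0966]
tool_rot: [-0.002, 0.732, 0.682, -0.004]
ft_force: [-0.8, -1.1, 6.4]
opening: 0.207
```

```bash
python3 - <<'E'
from h import *
s,c,T=snap("w9");im=c["image"].astype(int);print(s["clock"],s["tool_pos"],s["opening"],np.round(s["ft_force"],2))
for r in(250,260,273,282,292,300,310):
    print(r,"".join("T" if (g>r_+25) else "R" if (r_>b+10 and r_<90) else "." if max(r_,g,b)<75 else "w" for r_,g,b in im[r,265:375]))
E
```

```text
23.1167 [0.44365784 0.24797082 0.09661658] 0.20712146393426117 [-0.79 -1.13  6.45]
250 wwwwwwwwwwwwwwwwTTTTTTTTTTTTTTTTTTT..................................TTTTTTTTTTTTTTTTTTTwwwwwwwwwwwwwwwwwwwwww
260 wwwwwwwwwwwwwwwwTTTTTTTTTTTTTTTTT.....................................TTTTTTTTTTTTTTTTTTwwwwwwwwwwwwwwwwwwwwww
273 wwwwwwwwwwwwwwRRRRRRRRRRRRRRR............................................T.RRRRRRRRRRRRRRRwwwwwwwwwwwwwwwwwwww
282 wwwwwwwwwwwRRRRRRRRRRRRRRRRR...............................................RRRRRRRRRRRRRRRRRRwwwwwwwwwwwwwwwww
292 wwwwwwwwRRRRRRRRRRRRRRRRRRR..................................................RRRRRRRRRRRRRRRRRRRwwwwwwwwwwwwww
300 wwwRRRRRRRRRRRRRRRRRRRRRR.....................................................RRRRRRRRRRRRRRRRRRRRRRRwwwwwwwww
310 ........RRRRRRRRRRRRRRRR........................................................RRRRRRRRRRRRRRRR..............
```

Gripped: opening 18.2 mm on the tab. Lifting.

play_rows([
  [0, 0, -0.02, 0, 0, 0, 1],
  [0, 0, -0.06, 0, 0, 0, 1],
  [0, 0, -0.1, 0, 0, 0, 1],
  [0, 0, -0.14, 0, 0, 0, 1],
  [0, 0, -0.16, 0, 0, 0, 1],
  [0, 0, -0.16, 0, 0, 0, 1],
  [0, 0, -0.16, 0, 0, 0, 1],
])

```text
clock: 23.75
tool_pos: [0.4433, 0.2478, 0.1437]
tool_rot: [-0.002, 0.732, 0.682, -0.004]
ft_force: [-0.7, -0.2, -6.1]
opening: 0.202
```

```bash
python3 - <<'E'
from h import *
from plant import env
feel(5)
s=env.state();print(s["clock"],s["tool_pos"],s["opening"],Rq(s["tool_rot"]).as_euler("xyz",degrees=True))
import pickle
s,c,T=snap("w10");m,B=blobs(c["image"],(82,60,40),(100,255,255),300);print(B)
wp((.40,.0,.30,174,0),(.385,-.2,.30,173.8,0),(.42,-.25,.185,173.8,0))
E
```

```text
F [-0.13  0.31 -5.58  0.04 -0.16  0.01] sd [0.51 0.41 0.48 0.03 0.05 0.04] 23.95
24.0 [0.44313716 0.24765773 0.14320889] 0.199916143330533 [-179.47326553    0.25368732   85.95558573]
[([277, 128, 79, 147, 6021], [316.5, 200.9]), ([194, 284, 53, 17, 336], [225.6, 294.9]), ([426, 285, 78, 48, 1408], [466.9, 298.7])]
[-0.836, -0.09, -0.518] [-0.004, 0.002, 0.017] rows 7.1
[-1.505, -0.093, -0.515] [-0.004, 0.002, 0.019] rows 11.5
[-1.661, 0.039, -0.132] [-0.004, 0.002, 0.019] rows 12.0
```

```bash
python3 - <<'E'
from h import *;import pickle
s,c=pickle.load(open("w1.pkl","rb"));T=wT(s,c)
print("bottle cap",onz(c,(327,10),.12,T),"base edge",onz(c,(326,57),0,T),"shoulder",onz(c,(326,46),.08,T))
print("rack",[onz(c,u,.023,T).round(3) for u in((250,163),(329,158))],"tipbox",onz(c,(455,135),.062,T).round(3),onz(c,(470,187),.062,T).round(3))
wp((.40,.246,.27,174.5,0),(.40,.02,.28,174,0),(.40,.02,.28,173.8,0))
E
```

```text
bottle cap [ 0.6781236  -0.30973847  0.12      ] base edge [ 0.65224937 -0.30906323  0.        ] shoulder [ 0.64820052 -0.30649351  0.08      ]
rack [array([ 0.505, -0.169,  0.023]), array([ 0.498, -0.297,  0.023])] tipbox [ 0.512 -0.486  0.062] [ 0.433 -0.508  0.062]
[-0.018, -0.147, -0.421] [-0.004, 0.002, 0.013] rows 3.2
[-0.769, -0.094, -0.451] [-0.004, 0.002, 0.017] rows 6.5
[-0.769, -0.094, -0.451] [-0.004, 0.002, 0.019] rows 6.5
```

play_rows([
  [0, -0.04, -0.1, 0, 0, 0, 1],
  [-0.005, -0.09, -0.2, 0, 0, 0.005, 1],
  [-0.01, -0.13, -0.3, 0, 0, 0.01, 1],
  [-0.05, -0.147, -0.38, 0, 0, 0.013, 1],
  [-0.12, -0.147, -0.42, 0, 0, 0.013, 1],
  [-0.22, -0.14, -0.44, 0, 0, 0.015, 1],
  [-0.33, -0.13, -0.45, 0, 0, 0.017, 1],
  [-0.44, -0.12, -0.45, 0, 0, 0.017, 1],
  [-0.55, -0.11, -0.45, 0, 0, 0.017, 1],
  [-0.65, -0.1, -0.45, 0, 0, 0.019, 1],
  [-0.74, -0.094, -0.451, 0, 0, 0.019, 1],
  [-0.769, -0.094, -0.451, 0, 0, 0.019, 1],
])

```text
clock: 25.05
tool_pos: [0.3998, 0.0173, 0.2801]
tool_rot: [-0.001, 0.745, 0.667, -0.005]
ft_force: [0.1, 1.8, -6.1]
opening: 0.201
```

```bash
python3 - <<'E'
from h import *
from plant import env
s=env.state();print(s["clock"],s["tool_pos"],s["opening"],s["qpos"].round(2) if hasattr(s["qpos"],"round") else s["qpos"])
wp((.42,-.15,.28,173.8,0),(.4368,-.247,.26,173.8,0),(.4368,-.247,.1816,173.8,0))
E
```

```text
25.05 [0.39983565 0.01730434 0.28014429] 0.20106170279445598 [ 0.02 -0.03  1.98 -0.    1.2  -1.44]
[-0.547, 0.128, 0.003] [-0.004, 0.003, -0.001] rows 4.0
[-0.862, 0.22, 0.07] [-0.004, 0.003, -0.001] rows 6.4
[-0.86, 0.222, 0.332] [-0.004, 0.003, -0.001] rows 6.8
```

play_rows([
  [-0.06, 0.01, 0, 0, 0, 0, 1],
  [-0.16, 0.03, 0, 0, 0, 0, 1],
  [-0.27, 0.06, 0, 0, 0, 0, 1],
  [-0.38, 0.09, 0.003, 0, 0, 0, 1],
  [-0.49, 0.12, 0.01, 0, 0, 0, 1],
  [-0.6, 0.15, 0.02, 0, 0, 0, 1],
  [-0.7, 0.18, 0.03, 0, 0, 0, 1],
  [-0.79, 0.2, 0.05, 0, 0, 0, 1],
  [-0.85, 0.215, 0.07, 0, 0, 0, 1],
  [-0.862, 0.22, 0.12, 0, 0, 0, 1],
  [-0.862, 0.22, 0.2, 0, 0, 0, 1],
  [-0.86, 0.222, 0.25, 0, 0, 0, 1],
])

```text
clock: 26.05
tool_pos: [0.4372, -0.2436, 0.2037]
tool_rot: [-0.003, 0.745, 0.667, -0.004]
ft_force: [-0.2, 1.0, -6.0]
opening: 0.201
```

```bash
python3 - <<'E'
from h import *
from plant import env
s=env.state();print(s["clock"],s["tool_pos"],s["opening"],Rq(s["tool_rot"]).as_euler("xyz",degrees=True))
s,c,T=snap("w11");m,B=blobs(c["image"],(5,150,100),(15,255,255));print(B)
c2=env.camera("side")
a=cv2.resize(c["image"],(440,330));b=cv2.resize(c2["image"][130:270,330:480],None,fx=2.35,fy=2.35,interpolation=3)[:329]
cv2.imwrite("pics/v11.png",np.hstack([a[:b.shape[0]],b])[:,:,::-1])
wp((.4368,-.247,.1816,173.8,0))
E
```

```text
26.05 [ 0.43719571 -0.24360709  0.20372314] 0.20106738869541702 [-1.79441305e+02  1.65637423e-01  8.37091123e+01]
[]
[-0.015, 0.005, 0.071] [-0.007, 0.001, -0.0] rows 0.5
```

play_rows([
  [-0.015, 0.005, 0.04, -0.007, 0, 0, 1],
  [-0.015, 0.005, 0.071, -0.007, 0, 0, 1],
  [-0.015, 0.005, 0.071, -0.007, 0, 0, 1],
  [-0.015, 0.005, 0.071, -0.007, 0, 0, 1],
])

```text
clock: 26.48
tool_pos: [0.4386, -0.248, 0.1846]
tool_rot: [0.003, 0.744, 0.668, 0.0]
ft_force: [-1.4, 0.3, -5.4]
opening: 0.2
```

```bash
python3 - <<'E'
from h import *;import pickle
from plant import env
d=pickle.load(open("c0.pkl","rb"))
print("mark tri",tri([ray(d["scene"],(309,128.2)),ray(d["side"],(418.1,167.9))]))
s=env.state();print(s["clock"],s["tool_pos"],s["opening"],np.round(s["ft_force"],2))
wp((.4942,-.2532,.1816,173.8,0),(.5511,-.2594,.1816,173.8,0),(.5511,-.2594,.155,173.8,0))
E
```

```text
mark tri [ 0.54055962 -0.36370791  0.16046194]
26.4833 [ 0.43864323 -0.24804886  0.18463285] 0.2003828493737015 [-1.36  0.27 -5.4 ]
[0.003, 0.186, 0.011] [0.003, 0.002, -0.0] rows 1.3
[0.003, 0.377, 0.012] [0.003, 0.002, -0.0] rows 2.7
[0.003, 0.376, 0.101] [0.003, 0.002, -0.0] rows 2.8
```

play_rows([
  [0, 0.02, 0.005, 0, 0, 0, 1],
  [0.001, 0.06, 0.01, 0, 0, 0, 1],
  [0.001, 0.1, 0.011, 0, 0, 0, 1],
  [0.002, 0.14, 0.011, 0, 0, 0, 1],
  [0.003, 0.18, 0.011, 0, 0, 0, 1],
  [0.003, 0.22, 0.011, 0, 0, 0, 1],
  [0.003, 0.26, 0.011, 0, 0, 0, 1],
  [0.003, 0.3, 0.012, 0, 0, 0, 1],
  [0.003, 0.34, 0.012, 0, 0, 0, 1],
  [0.003, 0.377, 0.012, 0, 0, 0, 1],
  [0.003, 0.377, 0.012, 0, 0, 0, 1],
  [0.003, 0.377, 0.012, 0, 0, 0, 1],
])

```text
clock: 27.48
tool_pos: [0.5516, -0.2597, 0.1812]
tool_rot: [0.003, 0.744, 0.668, 0.0]
ft_force: [0.0, -0.3, -6.7]
opening: 0.2
```

```bash
python3 - <<'E'
from h import *
from plant import env
s=env.state();print(s["clock"],s["tool_pos"],s["opening"],np.round(s["ft_force"],2),np.round(s["torque"],2))
wp((.5511,-.2594,.160,173.8,0),(.5511,-.2594,.153,173.8,0),(.5511,-.2594,.1512,173.8,0))
E
```

```text
27.4833 [ 0.55161287 -0.25973546  0.18123696] 0.1997896313245238 [ 0.03 -0.35 -6.75] [ 0.07 -0.07 -0.02]
[0.001, -0.002, 0.071] [0.003, 0.002, 0.0] rows 0.5
[0.001, -0.002, 0.094] [0.003, 0.002, 0.0] rows 0.7
[0.001, -0.002, 0.1] [0.003, 0.002, 0.0] rows 0.7
```

play_rows([
  [0, 0, 0.02, 0, 0, 0, 1],
  [0, 0, 0.04, 0, 0, 0, 1],
  [0, 0, 0.06, 0, 0, 0, 1],
  [0, 0, 0.08, 0, 0, 0, 1],
  [0, 0, 0.093, 0, 0, 0, 1],
  [0, 0, 0.093, 0, 0, 0, 1],
  [0, 0, 0.093, 0, 0, 0, 1],
])

```text
clock: 28.07
tool_pos: [0.5512, -0.2599, 0.1533]
tool_rot: [0.003, 0.744, 0.668, 0.0]
ft_force: [0.3, -0.9, -6.0]
opening: 0.203
```

```bash
python3 - <<'E'
from h import *
from plant import env
feel(4)
s=env.state();print(s["clock"],s["tool_pos"],s["opening"])
E
```

```text
F [ 0.19 -0.3  -5.62  0.04 -0.13 -0.  ] sd [0.25 0.34 0.69 0.02 0.01 0.02] 28.2167
28.2667 [ 0.55179543 -0.26006196  0.15409777] 0.20118962350972425
```

play_rows([
  [0, 0, 0.005, 0, 0, 0, 1],
  [0, 0, 0.01, 0, 0, 0, 1],
  [0, 0, 0.01, 0, 0, 0, 1],
  [0, 0, 0.01, 0, 0, 0, 1],
])

```text
clock: 28.6
tool_pos: [0.5519, -0.2601, 0.1516]
tool_rot: [0.004, 0.744, 0.668, 0.001]
ft_force: [-1.9, 1.5, 3.3]
opening: 0.202
```

```bash
python3 - <<'E'
from h import *
from plant import env
feel(4)
s=env.state();print(s["clock"],s["tool_pos"],s["opening"])
E
```

```text
F [-2.04  1.46  4.69  0.34  0.35 -0.01] sd [0.18 0.24 1.17 0.04 0.03 0.03] 28.75
28.8 [ 0.5519079  -0.26012219  0.15161466] 0.19981491767657078
```

Load is on the rail. I'll release briefly so it hangs naturally, then regrip to slide.

play_rows([
  [0, 0, 0, 0, 0, 0, 0.35],
  [0, 0, 0, 0, 0, 0, 0.35],
  [0, 0, 0, 0, 0, 0, 0.35],
  [0, 0, 0, 0, 0, 0, 0.35],
  [0, 0, 0, 0, 0, 0, 0.35],
  [0, 0, 0, 0, 0, 0, 0.35],
  [0, 0, 0, 0, 0, 0, 0.35],
  [0, 0, 0, 0, 0, 0, 0.35],
])

```text
clock: 29.47
tool_pos: [0.5515, -0.2599, 0.1507]
tool_rot: [0.004, 0.744, 0.668, 0.001]
ft_force: [0.5, 0.1, -0.5]
opening: 0.327
```

```bash
python3 - <<'E'
from h import *
from plant import env
feel(3)
s=env.state();print(s["clock"],s["tool_pos"],s["opening"])
s,c,T=snap("w12");im=c["image"].astype(int)
for r in(250,260,282,300):
    print(r,"".join("T" if (g>r_+25) else "R" if (r_>b+10 and r_<90) else "." if max(r_,g,b)<75 else "w" for r_,g,b in im[r,265:375]))
m,B=blobs(c["image"],(82,60,40),(100,255,255),300);print(B)
E
```

```text
F [ 0.2  -0.04  0.05  0.03 -0.15 -0.01] sd [0.45 0.15 0.46 0.02 0.01 0.02] 29.5667
29.6167 [ 0.5515039  -0.25996827  0.15067534] 0.3227324897899275
250 wwwwwwwwwwwwwwwwTTTTTTTTTTTTTTTTTT...................................TTTTTTTTTTTTTTTTTTTTwwwwwwwwwwwwwwwwwwwww
260 wwwwwwwwwwwwwwwwTTTTTTTTTTTTTTTTTT...................................TTTTTTTTTTTTTTTTTTTwwwwwwwwwwwwwwwwwwwwww
282 RRRRRRRRRRRRRRRR......wwwwwwww..........................................wwwwwwwww......RRRRRRRRRRRRRRRRRRwwwww
300 RRRRRRRRRRR............TTTTTTTT.........................................TTTTTTTTT...........RRRRRRRRRRRRRRRRRR
[([277, 124, 80, 139, 5966], [316.9, 195.6]), ([283, 284, 13, 53, 420], [289.5, 310.1]), ([336, 284, 15, 53, 422], [342.7, 307.5])]
```

play_rows([
  [0, 0, 0, 0, 0, 0, 0.6],
  [0, 0, 0, 0, 0, 0, 1],
  [0, 0, 0, 0, 0, 0, 1],
  [0, 0, 0, 0, 0, 0, 1],
  [0, 0, 0, 0, 0, 0, 1],
  [0, 0, -0.002, 0, 0, 0, 1],
  [0, 0, -0.003, 0, 0, 0, 1],
  [0, 0, -0.003, 0, 0, 0, 1],
])

```text
clock: 30.33
tool_pos: [0.5509, -0.2596, 0.1509]
tool_rot: [0.003, 0.744, 0.668, 0.0]
ft_force: [-0.1, -0.7, -5.4]
opening: 0.205
```

```bash
python3 - <<'E'
from h import *
from plant import env
feel(3)
s=env.state();print(s["clock"],s["tool_pos"],s["opening"])
p=np.array(s["tool_pos"]);u=np.array([.1076,.9942,0]);e=(p-[.54,-.3638,.16])@u;print("along",e)
q=p-u*e;e1=Rq(s["tool_rot"]).as_euler("xyz",degrees=True);print(q,e1)
Rc=Rq(s["tool_rot"]).as_matrix();print(Rc.T@(-u*e)/.3)
E
```

```text
F [ 0.17  0.53 -5.78  0.08 -0.14 -0.  ] sd [0.31 0.86 0.28 0.01 0.01 0.02] 30.4333
30.4833 [ 0.55116554 -0.2597405   0.15111532] 0.2049116404825052
along 0.10465736820928663
[ 0.53990441 -0.36379085  0.15111532] [179.70053025   0.2078658   83.77993322]
[-3.48857488e-01  2.55913925e-04  1.26699542e-03]
```

play_rows([
  [0, 0, 0.002, 0, 0, 0, 1],
  [0, 0, 0.004, 0, 0, 0, 1],
  [0, 0, 0.004, 0, 0, 0, 1],
  [0, 0, 0.004, 0, 0, 0, 1],
])

```text
clock: 30.82
tool_pos: [0.5515, -0.2599, 0.1507]
tool_rot: [0.004, 0.744, 0.668, 0.001]
ft_force: [-1.1, 0.9, -0.2]
opening: 0.202
```

```bash
python3 - <<'E'
from h import *
from plant import env
feel(3)
s=env.state();print(s["clock"],s["tool_pos"],s["opening"])
E
```

```text
F [-1.93  1.06 -0.3   0.26  0.23  0.02] sd [0.59 0.2  0.21 0.03 0.02 0.01] 30.9167
30.9667 [ 0.5514974  -0.25994696  0.15067289] 0.20264625185960516
```

The rail carries the weight with the arm neutral (Fz ≈ -0.3 N). Sliding 105 mm.

play_rows([
  [-0.008, 0, 0, 0, 0, 0, 1],
  [-0.022, 0, 0, 0, 0, 0, 1],
  [-0.038, 0, 0, 0, 0, 0, 1],
  [-0.055, 0, 0, 0, 0, 0, 1],
  [-0.072, 0, 0, 0, 0, 0, 1],
  [-0.089, 0, 0, 0, 0, 0, 1],
  [-0.106, 0, 0, 0, 0, 0, 1],
  [-0.123, 0, 0, 0, 0, 0, 1],
  [-0.14, 0, 0, 0, 0, 0, 1],
  [-0.157, 0, 0, 0, 0, 0, 1],
  [-0.168, 0, 0, 0, 0, 0, 1],
  [-0.174, 0, 0, 0, 0, 0, 1],
])

```text
clock: 31.97
tool_pos: [0.5457, -0.3124, 0.1506]
tool_rot: [0.004, 0.745, 0.668, 0.001]
ft_force: [-2.9, 4.4, 2.6]
opening: 0.206
```

```bash
python3 - <<'E'
from h import *
from plant import env
feel(2)
s=env.state();print(s["clock"],s["tool_pos"],s["opening"])
p=np.array(s["tool_pos"]);u=np.array([.1076,.9942,0]);e=(p-[.54,-.3638,.16])@u;print("along",e,"off",p[:2]-(u*e)[:2])
E
```

```text
F [-3.43  2.85  2.18  0.59  0.5   0.01] sd [0.49 1.53 0.4  0.26 0.08 0.03] 32.0167
32.0667 [ 0.54564216 -0.31262144  0.15061291] 0.20316929481748708
along 0.051488815828491255 off [ 0.54010196 -0.36381163]
```

play_rows([
  [-0.008, 0, -0.001, 0, 0, 0, 1],
  [-0.022, 0, -0.002, 0, 0, 0, 1],
  [-0.038, 0, -0.002, 0, 0, 0, 1],
  [-0.055, 0, -0.002, 0, 0, 0, 1],
  [-0.072, 0, -0.002, 0, 0, 0, 1],
  [-0.089, 0, -0.002, 0, 0, 0, 1],
  [-0.106, 0, -0.002, 0, 0, 0, 1],
  [-0.123, 0, -0.002, 0, 0, 0, 1],
  [-0.14, 0, -0.002, 0, 0, 0, 1],
  [-0.157, 0, -0.002, 0, 0, 0, 1],
  [-0.167, 0, -0.002, 0, 0, 0, 1],
  [-0.172, 0, -0.002, 0, 0, 0, 1],
])

```text
clock: 33.07
tool_pos: [0.5402, -0.3638, 0.1514]
tool_rot: [0.004, 0.745, 0.668, 0.001]
ft_force: [0.5, -1.1, -5.9]
opening: 0.201
```

play_rows([
  [0, 0, 0, 0, 0, 0, 1],
  [0, 0, 0, 0, 0, 0, 1],
  [0, 0, 0, 0, 0, 0, 1],
])

```text
clock: 33.32
tool_pos: [0.5403, -0.3629, 0.1514]
tool_rot: [0.004, 0.744, 0.668, 0.001]
ft_force: [-0.7, -0.1, -6.2]
opening: 0.204
```

```bash
python3 - <<'E'
from h import *
from plant import env
feel(2)
s=env.state();print(s["clock"],s["tool_pos"],s["opening"])
p=np.array(s["tool_pos"]);u=np.array([.1076,.9942,0]);e=(p-[.54,-.3638,.16])@u;print("along",e)
s,c,T=snap("w13");im=c["image"];m,B=blobs(im,(5,150,60),(18,255,255),5);print(B)
m=cv2.inRange(cv2.cvtColor(im,cv2.COLOR_RGB2HSV),(5,150,60),(18,255,255))[270:300,270:370]
print([(r+270,(np.where(m[r])[0]+270).tolist()) for r in range(30) if m[r].any()][:6])
E
```

```text
F [-0.54 -0.41 -5.85  0.07 -0.17  0.  ] sd [0.12 0.33 0.31 0.02 0.   0.01] 33.3667
33.4167 [ 0.54031757 -0.36285009  0.15142756] 0.20185126768178294
along 0.0009785726702495007
[([291, 261, 7, 12, 72], [294.2, 266.0]), ([335, 262, 11, 12, 93], [340.1, 266.2])]
[(270, [293, 294, 295, 296, 297, 336, 337, 338, 339, 340]), (271, [294, 295, 296, 336, 337, 338, 339]), (272, [294, 295, 296, 337, 338]), (273, [338])]
```

play_rows([
  [0, 0, 0.001, 0, 0, 0, 1],
  [0, 0, 0.002, 0, 0, 0, 1],
  [0, 0, 0.003, 0, 0, 0, 1],
  [0, 0, 0.003, 0, 0, 0, 1],
  [0, 0, 0.003, 0, 0, 0, 0.5],
  [0, 0, 0.003, 0, 0, 0, 0.4],
  [0, 0, 0.003, 0, 0, 0, 0.2],
  [0, 0, 0.003, 0, 0, 0, 0],
  [0, 0, 0.003, 0, 0, 0, 0],
  [0, 0, 0.003, 0, 0, 0, 0],
  [0, 0, 0.003, 0, 0, 0, 0],
  [0, 0, 0.003, 0, 0, 0, 0],
])

```text
clock: 34.47
tool_pos: [0.5403, -0.3632, 0.1505]
tool_rot: [0.004, 0.744, 0.668, 0.001]
ft_force: [-0.7, -0.6, -0.9]
opening: 0.502
```

```bash
cat >> h.py <<'E'
def band(n):
    s,c,T=snap(n);hsv=cv2.cvtColor(c["image"],cv2.COLOR_RGB2HSV);m=cv2.inRange(hsv,(5,150,60),(18,255,255))
    print(s["clock"],s["tool_pos"],s["opening"],np.round(s["ft_force"],2))
    v,u=np.where(m);k=(u>260)&(u<380)&(v>150);u,v=u[k],v[k];print("band u",u.min(),u.max(),"v",v.min(),v.max())
    for r in (v.min()-8,v.min()+3):
        w=np.where(cv2.inRange(hsv[r:r+1],(0,0,0),(179,255,70))[0])[0];w=w[(w>285)&(w<350)];print("tab row",r,w.min(),w.max())
    print(blobs(c["image"],(82,60,40),(100,255,255),300)[1])
E
python3 - <<'E'
from h import *
band("w14");band("w15")
E
```

```text
34.4667 [ 0.54028518 -0.36319433  0.15054389] 0.5016622701201239 [-0.74 -0.59 -0.92]
band u 291 379 v 262 419
tab row 254 300 333
tab row 265 298 335
[([278, 125, 80, 138, 5894], [317.4, 196.3]), ([283, 284, 13, 53, 568], [288.4, 308.0]), ([337, 284, 16, 53, 619], [345.5, 307.3])]
34.5167 [ 0.54027627 -0.36318897  0.15048922] 0.5003419664954144 [-0.45  0.57  0.02]
band u 291 379 v 262 419
tab row 254 300 333
tab row 265 298 335
[([278, 125, 79, 138, 5884], [317.3, 196.5]), ([283, 284, 13, 53, 568], [288.4, 308.0]), ([337, 284, 16, 53, 619], [345.5, 307.3])]
```

play_rows([
  [0, 0, -0.03, 0, 0, 0, 0],
  [0, 0, -0.08, 0, 0, 0, 0],
  [0, 0, -0.15, 0, 0, 0, 0],
  [0, 0, -0.25, 0, 0, 0, 0],
  [0, 0, -0.36, 0, 0, 0, 0],
  [0, 0, -0.48, 0, 0, 0, 0],
  [0, -0.1, -0.6, 0, 0, 0, 0],
  [0, -0.2, -0.65, 0, 0, 0, 0],
  [0, -0.3, -0.7, 0, 0, 0, 0],
  [0, -0.35, -0.7, 0, 0, 0, 0],
  [0, -0.35, -0.7, 0, 0, 0, 0],
  [0, -0.35, -0.7, 0, 0, 0, 0],
])

```text
clock: 35.57
tool_pos: [0.4344, -0.3509, 0.361]
tool_rot: [0.005, 0.745, 0.667, 0.001]
ft_force: [-0.1, 0.2, -0.3]
opening: 0.501
```

```bash
python3 - <<'E'
from h import *
from plant import env
for _ in range(10): env.camera("side")
s=env.state();print(s["clock"],s["tool_pos"])
s,c,T=snap("w16");a=cv2.resize(c["image"],(400,300));d=env.camera("side")["image"];sc=env.camera("scene")["image"]
b=cv2.resize(d[130:355,160:460],(400,300),interpolation=3);e=cv2.resize(sc[90:270,240:480],(400,300),interpolation=3);f=cv2.resize(sc[235:415,240:480],(400,300),interpolation=3)
cv2.imwrite("pics/final.png",np.vstack([np.hstack([a,b]),np.hstack([e,f])])[:,:,::-1])
print(blobs(c["image"],(5,150,60),(18,255,255),20)[1],blobs(c["image"],(82,60,40),(100,255,255),300)[1])
E
```

```text
36.0667 [ 0.43495453 -0.35071655  0.35947226]
[([305, 292, 4, 11, 38], [306.4, 296.6]), ([325, 292, 5, 11, 53], [327.0, 296.8])] [([615, 197, 25, 56, 1009], [629.7, 225.2]), ([297, 222, 40, 70, 1571], [316.6, 258.5]), ([0, 235, 94, 82, 5281], [38.9, 276.7]), ([299, 302, 37, 33, 495], [316.5, 318.3])]
```

View pics/final.png

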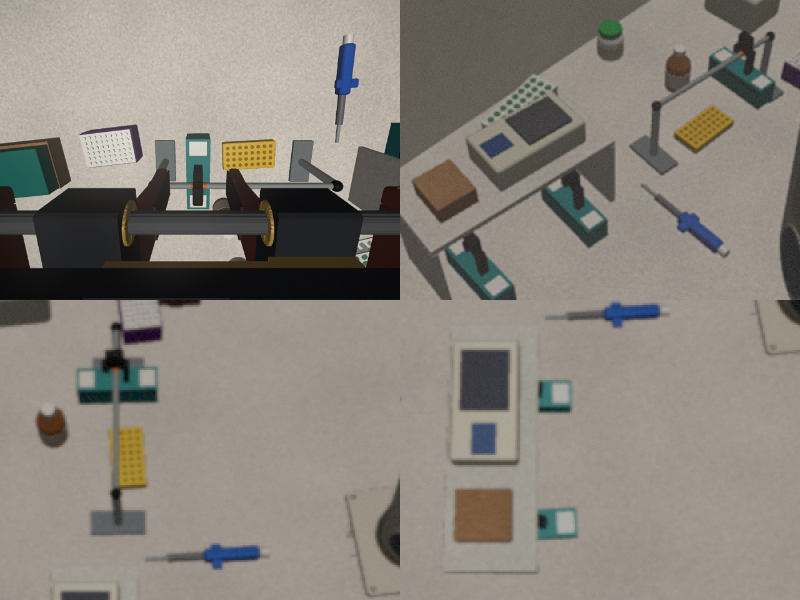

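The final picture shows the carrier hanging level on the band: band at u 305–330 and carrier at u 297–337 in the wrist view, so both are centred near 317. The two other carriers stand upright under the riser, and the rack, bottle, pipette and tip box are undisturbed.

```bash
python3 - <<'E'
from plant import env
print(env.state()["clock"],env.finish_job())
E
```

```text
the job is handed in; nothing more can be done
36.2167 None
```

The loaded carrier was the middle one. It now hangs still on the rail over the orange band, and the job is handed in at 36.2 s of the 72 s allowed.

- **Finding it:** I lifted the front end of the middle and right-hand carriers. The middle one read about 3.6 N against 1.9 N. Lifted fully by its tab it weighed about 5.6 N (0.57 kg). I did not weigh the third.
- **Hanging and sliding:** I pulled it out by its front end and hooked it on the rail about 105 mm from the band. I let it hang free once, regripped the tab and slid it to the band.
- **Final checks:** In the last wrist picture the hook and band centres agree to about 1 mm. The gripper is clear, the two empties stand upright under the riser, and nothing else looks moved.

What went wrong or disagreed:
- **First approach:** It ran joint 6 into its range limit, so I backed out and used the half-turned grasp.
- **Tab grasp:** The fingers closed empty on the first two tries. The finger ends looked about 30 mm short of the reported TCP, and going lower fixed it.
- **Second half of the slide:** The arm was carrying nearly the full weight by the end of it, so the hook may have rested only lightly on the rail there.
- **Band position:** The world estimate and the close wrist view differed by about 2 mm. I left the carrier between the two.

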